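# Put the specimen plate away in its drawer rack

## Task

Put the cleaned specimen plate from the drip stand away: pull the cabinet drawer all the way open by its handle, stand the plate upright in the free slot of the rack inside until it is fully down, and then push the drawer completely shut. Handle drawer and plate gently (no slamming; the plate is lowered into the slot, not dropped), leave the plate that is already stored in its slot, and do not disturb the other things on the bench.

Things in the scene. Friction and masses are not known exactly. Their poses are not given: they have to be found in the camera images.
- plate: Aluminium specimen plate to be put away: a slab 110 mm long (x), 10 mm thick (y), 80 mm tall (z), 0.17 to 0.31 kg, dark round mounts on its faces. Origin: centre of its bottom edge face; z points to its top edge. At the start it leans in the drip stand about 34 degrees from vertical, top edge towards the robot: grasp it by the middle of the top edge, fingers coming down along the leaning plate.
- stored_plate: An identical specimen plate already standing upright in one of the two slots of the rack (left or right, it varies); it is loose in its slot and must stay there. The other slot is the free one. Same axes and origin as the plate, except that its long axis lies along the slot.
- rack: White plastic rack fixed in the drawer: a block 150 mm (x) by 130 mm (y) by 38 mm high. Origin: centre of its underside, 19 mm above the bench, 90 mm behind the drawer's front face; x points into the cabinet, against the opening direction, z up. Two slots along x, middles at y = +45 and -45 mm, each 121.6 mm long, 11.6 mm wide, 1.5 mm chamfer, open at the top (z = 38 mm), floor at z = 4 mm.
- drawer (a joint): How far the drawer of the low cream cabinet is pulled out, in m: 0 shut, 0.17 at its end stop. It slides towards the robot with a few newtons of friction and stays where left. Cabinet 240 mm wide, 260 mm deep, 135 mm high; the dark blue drawer front (15 mm thick, top 130 mm above the bench) is flush with it; the drawer's sides inside reach 60 mm above the bench, 105 mm either side of the middle.
- drawer_handle (a point): Middle of the drawer's round steel bar handle, 120 mm long and 12 mm thick, level along the rack's y, 45 mm in front of the drawer front (39 mm free between bar and front), 95 mm above the bench, 40 mm below the cabinet's top. x points into the cabinet, as the rack's.
- stand: Fixed drip stand in which the plate leans: grey base 120 x 130 mm, about 100 mm high. Origin on the bench near the middle of the base; the plate's top leans to its -x, y runs along the plate. Behind the plate are two steel uprights, 20 mm wide, 48 mm either side of the middle, reaching 60 mm up the plate; between them both faces are free (76 mm), but for an 8 mm lip at the bottom edge.
- tin: Flat round steel tin, 60 mm across, 18 mm high, on top of the cabinet. Bystander; origin at the centre of its underside.
- jar: Pale jar 52 mm across, 75 mm high, on the bench beside the stand. Bystander; origin at the centre of its underside.
- spanner: Steel spanner lying on the bench beside the cabinet. Bystander.
- puck: Dark resin puck 40 mm across, 24 mm high, in front of the stand. Bystander; origin at the centre of its underside.
- brush: Cleaning brush lying on the bench beside the stand. Bystander.
- bottle: White bottle 64 mm across, 150 mm high, behind the stand. Bystander; origin at the centre of its underside.
- beaker: Glass beaker 68 mm across, 80 mm high, behind the stand. Bystander; origin at the centre of its underside.
Not all that is in view belongs to the job. Leave any pink look-alike of the plate alone.

How it is judged (in metres and radians):
On the way, in this order (a step that is already met when the one before it is completed fails the run):
1. The drawer is pulled open (150 mm or more) while the plate is still in the stand (value of joint drawer above 0.15 m and distance between plate and stand below 0.09 m), for 0.2 s.
2. The plate stands fully down in the free slot with the drawer open (value of joint drawer above 0.1 m and x of plate in the frame of rack between -0.01 and 0.01 m and (y of plate in the frame of rack between 0.041 and 0.049 m or y of plate in the frame of rack between -0.049 and -0.041 m) and z of plate in the frame of rack between -0.002 and 0.009 m and angle between the x axis of plate and the x axis of rack, either way round below 0.08 rad and angle between plate's own z axis and vertical below 0.14 rad), for 0.2 s.
At the end, for the whole second after the job is handed in: The drawer is shut (within 5 mm); the plate stands upright (within 8 degrees), fully down (within 5 mm) in the free slot of the rack, the stored plate likewise in its own, all at rest (value of joint drawer below 0.005 m and x of plate in the frame of rack between -0.01 and 0.01 m and (y of plate in the frame of rack between 0.041 and 0.049 m or y of plate in the frame of rack between -0.049 and -0.041 m) and z of plate in the frame of rack between -0.002 and 0.009 m and angle between the x axis of each of plate, stored_plate and the x axis of rack, either way round below 0.08 rad and angle between each of plate, stored_plate's own z axis and vertical below 0.14 rad and x of stored_plate in the frame of rack between -0.01 and 0.01 m and (y of stored_plate in the frame of rack between 0.041 and 0.049 m or y of stored_plate in the frame of rack between -0.049 and -0.041 m) and z of stored_plate in the frame of rack between -0.002 and 0.009 m and linear speed of plate below 0.02 m/s); the robot touches nothing.
It fails at once if a bystander is moved more than 30 mm (distance of any of tin, jar, spanner, puck, brush, bottle, beaker from where it was at the start of the episode above 0.03 m).
It fails at once if the stored plate is lifted out of its slot (z of stored_plate in the frame of rack above 0.025 m).
It fails at once if the drawer is slammed (faster than 0.5 m/s) (velocity of joint drawer above 0.5 m/s or velocity of joint drawer below -0.5 m/s).
It fails at once if the plate is dropped into the rack (faster than 0.5 m/s over or in it) (linear speed of plate above 0.5 m/s and x of plate in the frame of rack between -0.06 and 0.06 m and y of plate in the frame of rack between -0.07 and 0.07 m and z of plate in the frame of rack below 0.06 m).
It also fails if it takes over 72 s, if anything falls off the work surface, if the arm or the gripper's body presses on something with over 40 N, if the wrist force passes 120 N, or if a joint passes its speed limit or range.

## Robot

A 7-joint arm with a two-finger parallel gripper is mounted at the origin on the work surface. World frame = base frame: x ahead of the robot, y to its left, z up, the work surface at z = 0. Lengths are in mm, angles in rad, forces in N, time in s.
With the tool pointing down it reaches from about 400 to 875 mm from the base axis. Payload 4.4 kg.
Tool frame: the origin (TCP) lies between the finger pads; the fingertips stand 11 mm ahead of it and the grasp point (between the pads) lies 8 mm behind it; y points along the fingers, x is the direction in which the jaws open and shut, and the axes are right-handed (so a half turn about y gives the same grasp; the last joint's range is limited). The gripper opens to 85 mm and grips with 20 to 120 N. Pads are 22 mm wide; open, the fingers measure 114 mm over their backs; the gripper's body (76 mm by 85 mm) begins 54 mm behind the grasp point. The pads swing forward as they close: fully open they stand 13 mm farther back than shut.
Start: joints at [1.122, 0.628, 0.038, 1.517, -0.027, 0.996, -0.02], TCP at [242.815, -602.958, 242.313] pointing down, gripper open.
Joint ranges: [-3.06, 3.06], [-0.37, 2.12], [-1.25, 1.32], [0.18, 2.47], [-1.1, 4.24], [0.23, 1.98], [-2.94, 2.94]. Speed limits (rad/s): [2.57, 2.57, 3.14, 3.14, 3.14, 3.14, 3.14].

## Interface

Orientations are given as [roll, pitch, yaw] about the fixed x, y, z axes, in that order (R = Rz(yaw) Ry(pitch) Rx(roll)).
In Python, from cell import * gives the robot as it stands.
- The arm moves only by the shell command python3 -m jog 'ROWS'. ROWS is JSON, a list of rows, each an object of numbers: "x", "y", "z": the shift along the tool's x, y, z in mm; "ax", "ay", "az": the turn, a rotation vector about the tool's x, y, z in rad; "grip": the finger opening in mm, from 0 to 85.4. In form: [{"x": .., "y": .., "z": .., "ax": .., "ay": .., "az": .., "grip": ..}, ...]. A call has 1 to 5 rows; each row is the pose to reach, as a shift and turn from the pose commanded when the call began, along the tool's axes at that moment; what a row does not reach only later rows make up. A row lasts 1/10 s, in which the tool goes at most 50 mm and 8.59 degrees, less where a joint would pass 70% of its speed; a pose out of reach is approached as far as the arm can. A call with a gripper value outside its range is refused whole. The fingers move at their own pace and stop on an object; the grip force is fixed at half the most. Time passes only in rows, so rows that repeat a pose let the fingers close. It gives the time, the measured TCP pose, the force and the opening at its end, in the units of the state.
- read_state(): the state, without advancing time (a new reading comes with each control period).
- get_image(name): name is "side" or "top"; returns a dict with "color" (400x640x3 uint8, red, green, blue), "vfov" (degrees; the focal length in pixels is half the picture's height over the tangent of half this angle, whatever the lens; pixels are square), "cx", "cy" (the principal point, pixels), "camera_from_world" (4x4, takes a point from world to camera coordinates). Camera axes: x right, y down, z forward; pixel columns grow to the right and rows downward; lengths in mm; the calibration is good to about 2 mm. A picture is of the moment at which its call begins. There is no depth.
- finish_job(): hands the job in, once; it reports no verdict.
The state is a dict: "clock": time; "qpos": joint angles; "qd": joint speeds; "tau": joint torques, N m; "eef_pos": TCP position; "tool_rot": TCP orientation; "force": force on the tool from outside, world axes, zero at the start; "torque": the same for the moment, N m; "width": finger opening in mm.
Only numpy, scipy, OpenCV 4.12 (cv2) and the standard library are available. Lean on these libraries where they do the work, as an engineer would, in place of code of your own. Each camera call takes 0.05 s, during which the arm holds its last target.

## Working session

There is one attempt and no reset: what is moved stays moved. The work goes in short steps, Python scripts to look and compute and a shell command to move; the robot and the scene stay as the last step left them, time stands still between calls to the robot, and variables do not carry over. Pictures are saved under pics/ and viewed, and the job is handed in when it is done.

```bash
ls; mkdir -p pics; python3 - <<'E'
from cell import *
import cv2,numpy as np
s=read_state();print(s)
for n in("side","top"):
    d=get_image(n);cv2.imwrite(f"pics/{n}0.png",d["color"][:,:,::-1]);print(n,d["vfov"],d["cx"],d["cy"],np.round(d["camera_from_world"],4).tolist(), d.keys())
E
```

```text
pics
{'clock': 0.0, 'qpos': array([ 1.12218781,  0.62937633,  0.03845556,  1.51837305, -0.02701107,
        0.9962815 , -0.01998751]), 'qd': array([-0.0008668 , -0.00061426, -0.00029355,  0.00042468,  0.00187359,
        0.00138944,  0.00079896]), 'tau': array([-1.02603785e-04, -5.63404620e+01,  1.22640755e+00, -1.93442631e+01,
        1.11259488e-02,  1.07491988e-02, -1.15334285e-05]), 'eef_pos': array([ 242.58943899, -602.3829276 ,  241.36812484]), 'tool_rot': array([-1.57082199,  0.00191964, -1.1879925 ]), 'force': array([-0.08215839, -0.92191143, -0.24198475]), 'torque': array([-0.02949946,  0.05199695,  0.01684294]), 'width': 85.4202557269726}
side 57.09559142837846 314.33883311106325 194.15595298553305 [[-0.983, -0.1824, 0.0221, 507.0729], [-0.1296, 0.603, -0.7871, 182.6858], [0.1303, -0.7766, -0.6164, 1046.3477], [0.0, 0.0, 0.0, 1.0]] dict_keys(['color', 'vfov', 'cx', 'cy', 'camera_from_world'])
top 47.557287873193935 319.33512190939217 196.95882974474534 [[-0.0053, -0.9998, 0.0205, -36.0131], [-0.9832, 0.0015, -0.1823, 521.2527], [0.1822, -0.0211, -0.983, 1140.2593], [0.0, 0.0, 0.0, 1.0]] dict_keys(['color', 'vfov', 'cx', 'cy', 'camera_from_world'])
```

View pics/side0.png

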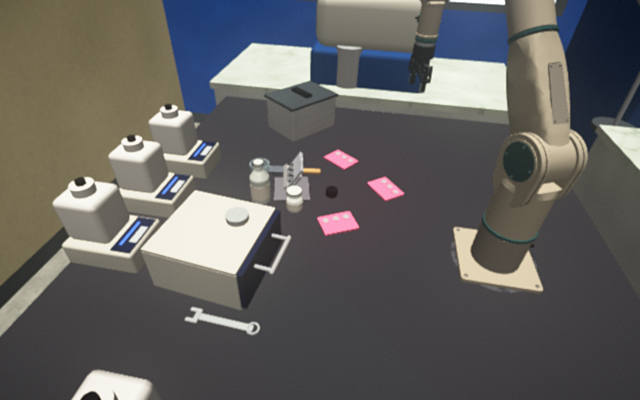

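View pics/top0.png

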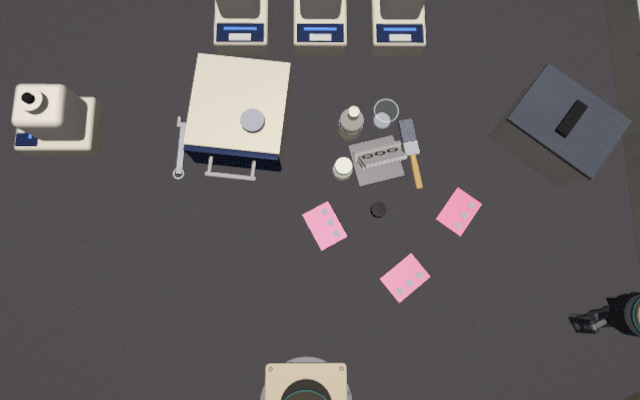

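```bash
python3 - <<'E'
import cv2
a=cv2.imread("pics/top0.png");b=cv2.imread("pics/side0.png")
cv2.imwrite("pics/t0a.png",cv2.resize(a[40:190,170:300],None,fx=4,fy=4,interpolation=2))
cv2.imwrite("pics/t0b.png",cv2.resize(a[90:230,290:440],None,fx=4,fy=4,interpolation=2))
cv2.imwrite("pics/s0a.png",cv2.resize(b[180:320,140:310],None,fx=4,fy=4,interpolation=2))
cv2.imwrite("pics/s0b.png",cv2.resize(b[140:240,230:370],None,fx=5,fy=5,interpolation=2))
E
cat > h.py <<'E'
from cell import *
import numpy as np,cv2
from scipy.spatial.transform import Rotation as Ro
CAM={}
def cams():
    import pickle,os
    if os.path.exists("cams.pkl"): return pickle.load(open("cams.pkl","rb"))
    o={}
    for n in("side","top"):
        d=get_image(n);o[n]=(200/np.tan(np.radians(d["vfov"])/2),d["cx"],d["cy"],d["camera_from_world"])
    pickle.dump(o,open("cams.pkl","wb"));return o
def proj(n,p):
    f,cx,cy,T=cams()[n];p=np.atleast_2d(p).astype(float);c=p@T[:3,:3].T+T[:3,3]
    return np.c_[cx+f*c[:,0]/c[:,2],cy+f*c[:,1]/c[:,2]]
def ray(n,u,v,z):
    f,cx,cy,T=cams()[n];R=T[:3,:3];o=-R.T@T[:3,3];d=R.T@np.array([(u-cx)/f,(v-cy)/f,1]);return o+d*(z-o[2])/d[2]
def tri(uvt,uvs):
    from scipy.optimize import least_squares
    return least_squares(lambda p:np.r_[proj("top",p)[0]-uvt,proj("side",p)[0]-uvs],[500,0,100]).x
def R():
    s=read_state();return Ro.from_euler("xyz",s["tool_rot"]).as_matrix(),np.array(s["eef_pos"])
def snap(n,out,box=None,f=1):
    d=get_image(n)["color"][:,:,::-1]
    if box: x0,y0,x1,y1=box;d=d[y0:y1,x0:x1]
    cv2.imwrite(out,cv2.resize(d,None,fx=f,fy=f,interpolation=2))
def shift(target,rot=None):
    """tool-axes shift+rotvec from current pose to target world pos and 3x3 rot"""
    Rm,p=R();d=Rm.T@(np.array(target)-p);print("shift",np.round(d,1))
    if rot is not None: print("rotvec",np.round(Ro.from_matrix(Rm.T@rot).as_rotvec(),3))
E
python3 -c "
from h import *
cams()"
```

```text
(no output)
```

View pics/t0a.png

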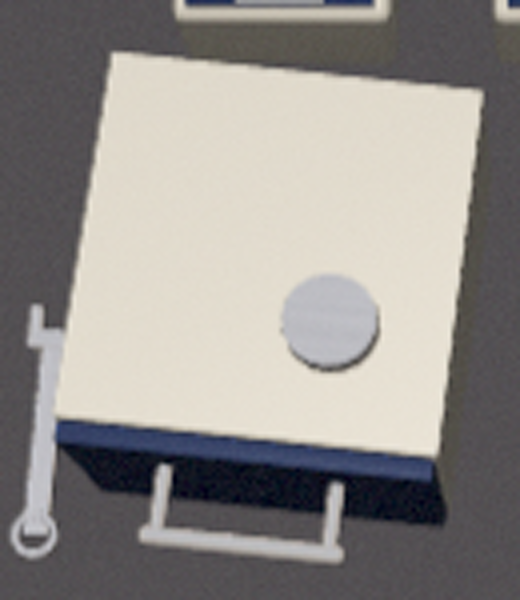

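View pics/t0b.png

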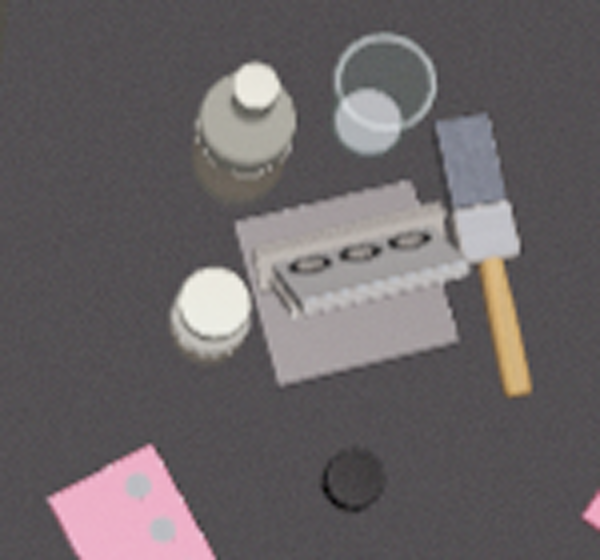

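View pics/s0a.png

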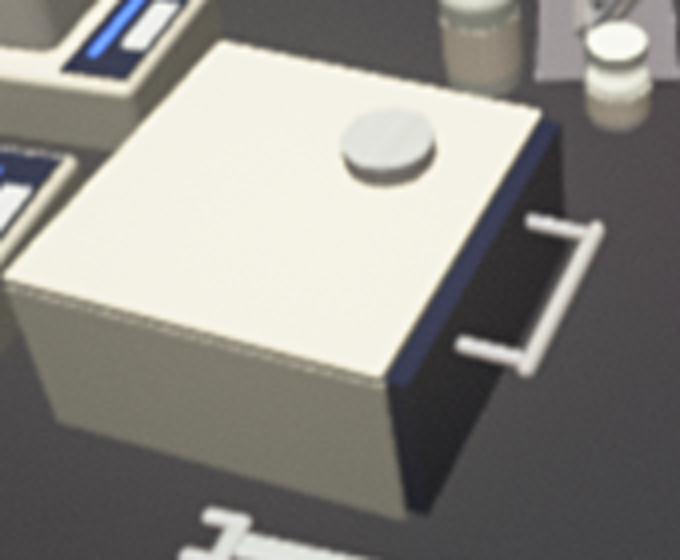

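View pics/s0b.png

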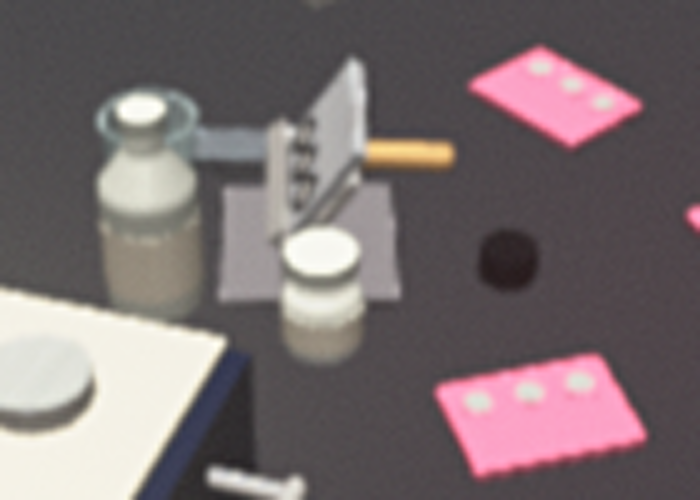

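```bash
cat > fit.py <<'E'
from h import *
from scipy.optimize import least_squares
def o(u,v,s,x,y): return [(u+.5)/s-.5+x,(v+.5)/s-.5+y]
T=lambda u,v:o(u,v,4,170,40); S=lambda u,v:o(u,v,4,140,180)
# local frame: origin at drawer front center, x into cabinet, y rack y(left-hand rule), z up
H=120
obs=[("top",T(110,52),(260,120,135)),("top",T(483,91),(260,-120,135)),
("side",S(222,42),(260,-120,135)),("side",S(5,275),(260,120,135)),
("top",T(145,535),(-45,60,95)),("top",T(341,554),(-45,-60,95)),("side",S(598,230),(-45,-60,95)),("side",S(529,368),(-45,60,95))]
def w(p,l):
    c,s=np.cos(p[2]),np.sin(p[2]);return np.array([p[0]+c*l[0]-s*l[1],p[1]+s*l[0]+c*l[1],l[2]])
def res(p): return np.concatenate([proj(n,w(p,l))[0]-uv for n,uv,l in obs])
if __name__=="__main__":
    r=least_squares(res,[500,200,0]);p=r.x;print(p,np.round(r.fun.reshape(-1,2),1).tolist())
    print("handle",w(p,(-45,0,95)),"open",w(p,(-215,0,95)))
    for n,uv in(("top",T(57,415)),("top",T(438,458))):print("frontcorner",ray(n,*uv,135))
    for n,uv in(("side",S(540,110)),("side",S(385,378))):print("frontcorner",ray(n,*uv,135))
    print(w(p,(0,120,135)),w(p,(0,-120,135)))
E
python3 fit.py
```

```text
[ 6.11577106e+02  1.83301859e+02 -1.06129191e-01] [[0.0, -0.5], [0.0, -0.6], [-0.0, -0.4], [0.0, 0.2], [0.7, 0.1], [-1.0, 0.2], [0.3, 0.1], [0.4, -0.1]]
handle [566.83029446 188.06871225  95.        ] open [397.78678561 206.07682475  95.        ]
frontcorner [639.75307949 297.03628187 135.        ]
frontcorner [612.48010732  62.55783983 135.        ]
frontcorner [616.260485    63.87128772 135.        ]
frontcorner [638.72747752 303.10105023 135.        ]
[624.28871445 302.62668872 135.        ] [598.86549681  63.97702916 135.        ]
```

```bash
python3 - <<'E'
import cv2
a=cv2.imread("pics/top0.png");b=cv2.imread("pics/side0.png")
cv2.imwrite("pics/t0c.png",cv2.resize(a[125:195,340:420],None,fx=8,fy=8,interpolation=2))
cv2.imwrite("pics/s0c.png",cv2.resize(b[145:210,265:335],None,fx=8,fy=8,interpolation=2))
E
```

```text
(no output)
```

View pics/t0c.png

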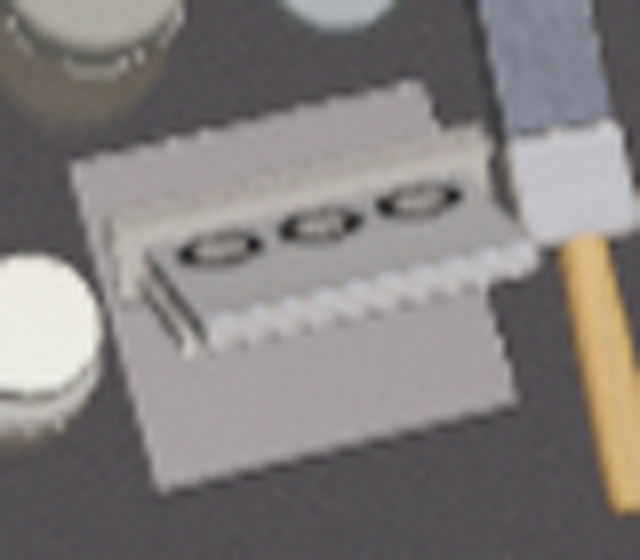

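View pics/s0c.png

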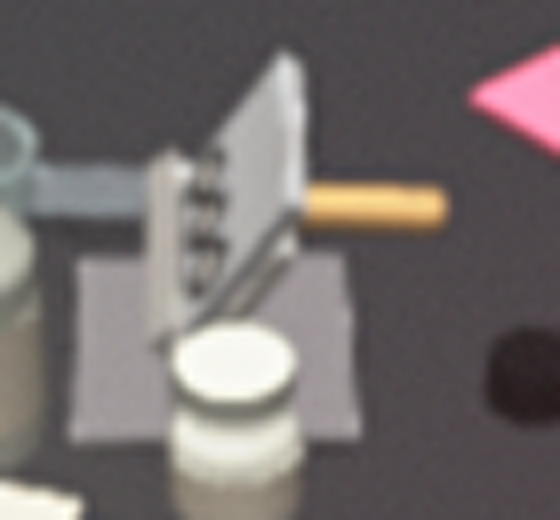

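```bash
cat > fitp.py <<'E'
from h import *
from scipy.optimize import least_squares
def o(u,v,s,x,y): return [(u+.5)/s-.5+x,(v+.5)/s-.5+y]
T=lambda u,v:o(u,v,8,340,125); S=lambda u,v:o(u,v,8,265,145)
B=[ray("top",*T(*c),10) for c in((72,162),(425,80),(517,403),(160,490))]
B=np.array(B);print(np.round(B,1).tolist(),B.mean(0),[np.linalg.norm(B[i]-B[i-1]) for i in range(4)])
e=B[1]-B[0]+B[2]-B[3];print("yaw",np.arctan2(e[0],-e[1]))
# plate local: a along length(+ = left), n: +1 upper face, -1 lower, h height
def pt(p,a,n,h):
    x,y,z,yaw,le=p  # centre of bottom edge
    c,s=np.cos(yaw),np.sin(yaw); ex=np.array([c,s,0]);ey=np.array([-s,c,0]);ez=np.array([0,0,1.])
    up=-np.sin(le)*ex+np.cos(le)*ez; nn=np.cos(le)*ex+np.sin(le)*ez
    return np.array([x,y,z])+a*55*ey+n*5*nn+h*up
obs=[("top",T(212,318),(1,1,80)),("top",T(522,238),(-1,1,80)),("top",T(540,265),(-1,-1,80)),
("side",S(283,52),(-1,1,80)),("side",S(303,72),(-1,-1,80)),("side",S(285,204),(1,1,80)),("side",S(300,208),(1,-1,80)),("side",S(185,325),(1,1,2)),("top",T(148,250),(1,1,6))]
def res(p): return np.r_[np.concatenate([proj(n,pt(p,*l))[0]-uv for n,uv,l in obs]),(p[4]-np.radians(34))*30]
if __name__=="__main__":
    r=least_squares(res,[600,-150,20,.1,.6]);p=r.x;print(np.round(p,3),np.degrees(p[4]));print(np.round(r.fun[:-1].reshape(-1,2),1).tolist())
    print("top mid",pt(p,0,0,80))
    import sys
    for n,off,f in(("top",(340,125),"t0c"),("side",(265,145),"s0c")):
        im=cv2.imread(f"pics/{f}.png")
        c={k:((proj(n,pt(p,*k))[0]-off+.5)*8-.5).astype(int) for k in [(a,q,h) for a in(1,-1) for q in(1,-1) for h in(0,80)]}
        for k in c:
            for m in c:
                if sum(i!=j for i,j in zip(k,m))==1: cv2.line(im,tuple(map(int,c[k])),tuple(map(int,c[m])),(0,255,0) if k[1]==1 else (0,0,255),1)
        cv2.imwrite(f"pics/{f}o.png",im)
E
python3 fitp.py
```

```text
[[674.8, -120.3, 10.0], [704.6, -243.8, 10.0], [589.2, -271.4, 10.0], [558.9, -148.3, 10.0]] [ 631.90177513 -195.94367904   10.        ] [np.float64(119.26228406378209), np.float64(127.1067600384759), np.float64(118.64384329038337), np.float64(126.83353625416493)]
yaw 0.23895325650080862
[ 6.43082e+02 -1.93700e+02  4.96520e+01  2.37000e-01  5.87000e-01] 33.62027669137161
[[-1.5, -0.1], [1.9, -0.1], [0.1, 0.2], [-0.3, 0.3], [-0.3, -0.8], [0.3, -0.5], [1.0, 0.5], [-0.4, 1.0], [-0.3, -0.3]]
top mid [ 600.02294891 -204.08946321  116.26991914]
```

View pics/t0co.png

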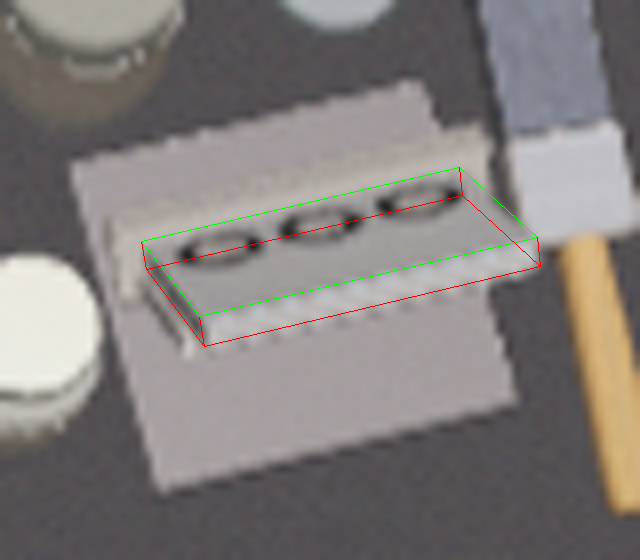

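View pics/s0co.png

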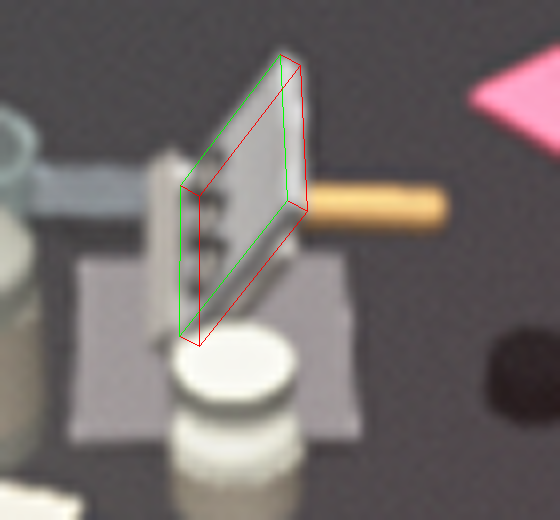

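```bash
cat >> h.py <<'E'
def rotdown(yaw): return Ro.from_euler("xyz",[-np.pi/2,0,yaw]).as_matrix()
E
python3 -c "
from h import *
shift([566.8,188.1,200],rotdown(-0.106))"
```

```text
shift [-612.4   42.4  596. ]
rotvec [-1.000e-03 -1.082e+00 -1.000e-03]
```

```bash
python3 -m jog '[{"x":-280,"y":0,"z":270,"ay":-0.5,"grip":45},{"x":-280,"y":0,"z":270,"ay":-0.5,"grip":45},{"x":-280,"y":0,"z":270,"ay":-0.5,"grip":45},{"x":-280,"y":0,"z":270,"ay":-0.5,"grip":45},{"x":-280,"y":0,"z":270,"ay":-0.5,"grip":45}]'
python3 -c "
from h import *
shift([566.8,188.1,200],rotdown(-0.106))"
```

```text
shift [-612.4   42.4  596. ]
rotvec [-1.000e-03 -1.082e+00 -1.000e-03]$[0]: bad value
```

```bash
python3 -m jog '[{"x":-35,"y":0,"z":35,"ax":0,"ay":-0.07,"az":0,"grip":45},{"x":-70,"y":0,"z":70,"ax":0,"ay":-0.14,"az":0,"grip":45},{"x":-105,"y":0,"z":105,"ax":0,"ay":-0.21,"az":0,"grip":45},{"x":-140,"y":0,"z":140,"ax":0,"ay":-0.28,"az":0,"grip":45},{"x":-175,"y":0,"z":175,"ax":0,"ay":-0.35,"az":0,"grip":45}]'
python3 -c "
from h import *
shift([566.8,188.1,200],rotdown(-0.106))"
```

```text
clock: 0.7
eef_pos: [340.2, -373.4, 242.4]
tool_rot: [-1.571, -0.0, -0.835]
force: [0.7, -0.7, -0.4]
width: 44.8
shift [-264.4   42.4  544.7]
rotvec [-0.    -0.729  0.   ]
```

```bash
python3 -m jog '[{"x":-20,"y":0,"z":44,"ax":0,"ay":-0.06,"az":0,"grip":45},{"x":-40,"y":0,"z":88,"ax":0,"ay":-0.12,"az":0,"grip":45},{"x":-60,"y":0,"z":132,"ax":0,"ay":-0.18,"az":0,"grip":45},{"x":-80,"y":0,"z":176,"ax":0,"ay":-0.24,"az":0,"grip":45},{"x":-100,"y":0,"z":220,"ax":0,"ay":-0.3,"az":0,"grip":45}]'
python3 -c "
from h import *
shift([566.8,188.1,200],rotdown(-0.106))"
```

```text
clock: 1.2
eef_pos: [436.9, -152.0, 242.5]
tool_rot: [-1.571, -0.0, -0.536]
force: [1.1, -0.6, -0.5]
width: 45.1
shift [-61.9  42.5 358.8]
rotvec [ 0.   -0.43  0.  ]
```

```bash
python3 -m jog '[{"x":-8,"y":0,"z":45,"ax":0,"ay":-0.06,"az":0,"grip":45},{"x":-16,"y":0,"z":90,"ax":0,"ay":-0.12,"az":0,"grip":45},{"x":-24,"y":0,"z":135,"ax":0,"ay":-0.18,"az":0,"grip":45},{"x":-32,"y":0,"z":180,"ax":0,"ay":-0.24,"az":0,"grip":45},{"x":-40,"y":0,"z":225,"ax":0,"ay":-0.3,"az":0,"grip":45}]'
python3 -c "
from h import *
shift([566.8,188.1,200],rotdown(-0.106))"
```

```text
clock: 1.7
eef_pos: [517.8, 61.6, 242.4]
tool_rot: [-1.571, -0.0, -0.236]
force: [0.1, 0.2, 0.5]
width: 44.8
shift [ 18.1  42.4 134.4]
rotvec [ 0.   -0.13  0.  ]
```

```bash
python3 -m jog '[{"x":4,"y":8,"z":34,"ax":0,"ay":-0.04,"az":0,"grip":45},{"x":9,"y":20,"z":70,"ax":0,"ay":-0.08,"az":0,"grip":45},{"x":14,"y":32,"z":105,"ax":0,"ay":-0.13,"az":0,"grip":45},{"x":18,"y":42,"z":134,"ax":0,"ay":-0.13,"az":0,"grip":45},{"x":18,"y":42,"z":134,"ax":0,"ay":-0.13,"az":0,"grip":45}]'
python3 -c "
from h import *
snap('top','pics/t1.png',(170,40,300,190),4)
snap('side','pics/s1.png',(180,150,380,300),4)
shift([566.8,188.1,87],rotdown(-0.106))"
```

```text
clock: 2.2
eef_pos: [566.1, 191.2, 198.8]
tool_rot: [-1.568, 0.002, -0.102]
force: [-1.0, 0.3, -0.5]
width: 44.8
shift [  0.7 112.7   2.2]
rotvec [ 0.001 -0.001 -0.001]
```

View pics/t1.png

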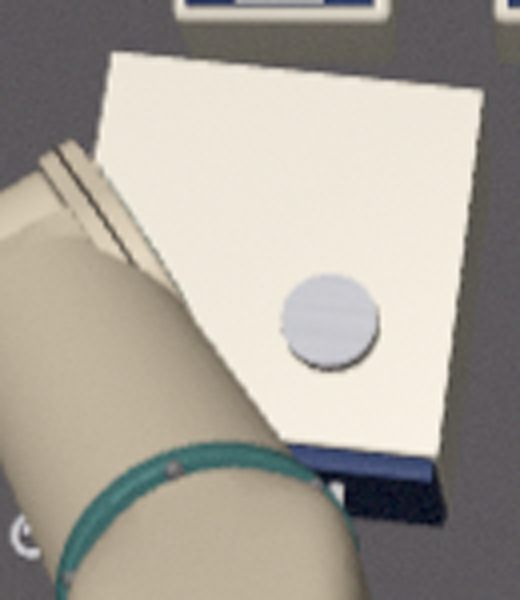

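View pics/s1.png

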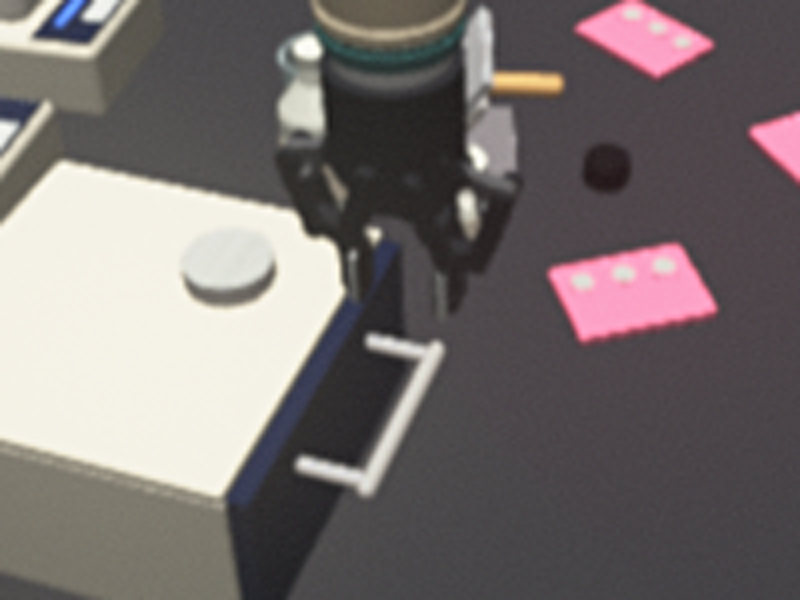

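```bash
cat >> h.py <<'E'
def rottilt(yaw,t): # tool x ~ heading yaw, fingers pitched forward by t
    return rotdown(yaw)@Ro.from_rotvec([0,0,-t]).as_matrix()
E
python3 -c "
from h import *
Rt=rottilt(-0.106,0.3);b=np.array([566.8,188.1,95.]);print(Rt)
shift(b+Rt[:,1]*(4-60),Rt);shift(b+Rt[:,1]*4,Rt)"
```

```text
[[ 9.49974432e-01  2.93861528e-01  1.05801609e-01]
 [-1.01076138e-01 -3.12665133e-02  9.94387258e-01]
 [ 2.95520207e-01 -9.55336489e-01  1.66533454e-16]]
shift [-15.9  51.2   2.1]
rotvec [ 0.001 -0.001 -0.301]
shift [  1.9 108.5   2.2]
rotvec [ 0.001 -0.001 -0.301]
```

```bash
python3 -m jog '[{"x":-4,"y":12,"z":1,"ax":0,"ay":0,"az":-0.1,"grip":32},{"x":-8,"y":25,"z":2,"ax":0,"ay":0,"az":-0.2,"grip":32},{"x":-16,"y":51,"z":2,"ax":0,"ay":0,"az":-0.3,"grip":32},{"x":-16,"y":51,"z":2,"ax":0,"ay":0,"az":-0.3,"grip":32},{"x":-16,"y":51,"z":2,"ax":0,"ay":0,"az":-0.3,"grip":32}]'
python3 -c "
from h import *
snap('side','pics/s2.png',(180,150,380,300),4)
Rt=rottilt(-0.106,0.3);b=np.array([566.8,188.1,95.])
shift(b+Rt[:,1]*4,Rt)"
```

```text
clock: 2.8
eef_pos: [549.7, 189.4, 149.5]
tool_rot: [-1.574, -0.299, -0.106]
force: [0.5, 0.3, 0.7]
width: 32.2
shift [-2.  61.4  0.4]
rotvec [ 0.001 -0.002  0.001]
```

View pics/s2.png

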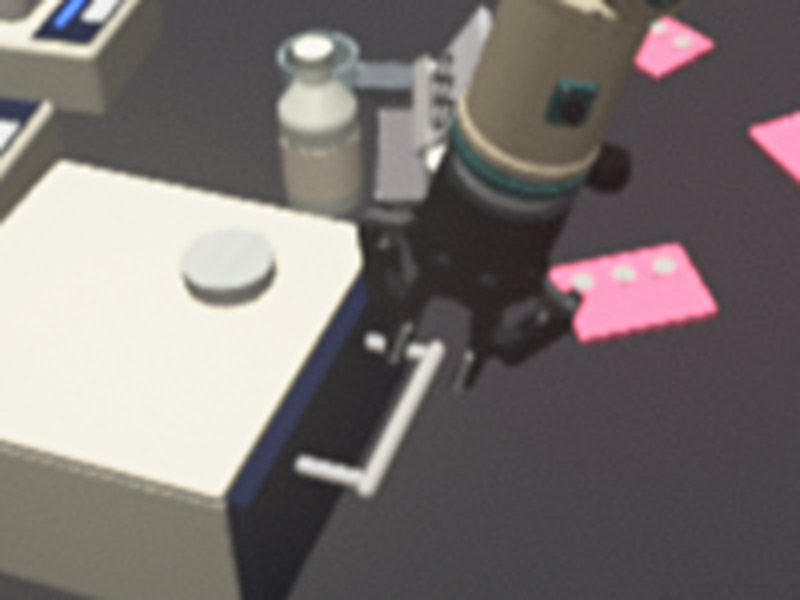

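```bash
python3 -m jog '[{"x":-1,"y":15,"z":0,"ax":0,"ay":0,"az":0,"grip":32},{"x":-2,"y":30,"z":0,"ax":0,"ay":0,"az":0,"grip":32},{"x":-2,"y":45,"z":0,"ax":0,"ay":0,"az":0,"grip":32},{"x":-2,"y":61,"z":0,"ax":0,"ay":0,"az":0,"grip":32},{"x":-2,"y":61,"z":0,"ax":0,"ay":0,"az":0,"grip":32}]'
python3 -c "
from h import *
snap('side','pics/s3.png',(180,150,380,300),4)
Rt=rottilt(-0.106,0.3);b=np.array([566.8,188.1,95.])
shift(b+Rt[:,1]*4,Rt)"
```

```text
clock: 3.35
eef_pos: [569.3, 185.4, 90.1]
tool_rot: [-1.571, -0.3, -0.113]
force: [-0.2, -0.1, 0.6]
width: 31.7
shift [-1.1 -0.7  2.1]
rotvec [ 0.001 -0.006  0.001]
```

View pics/s3.png

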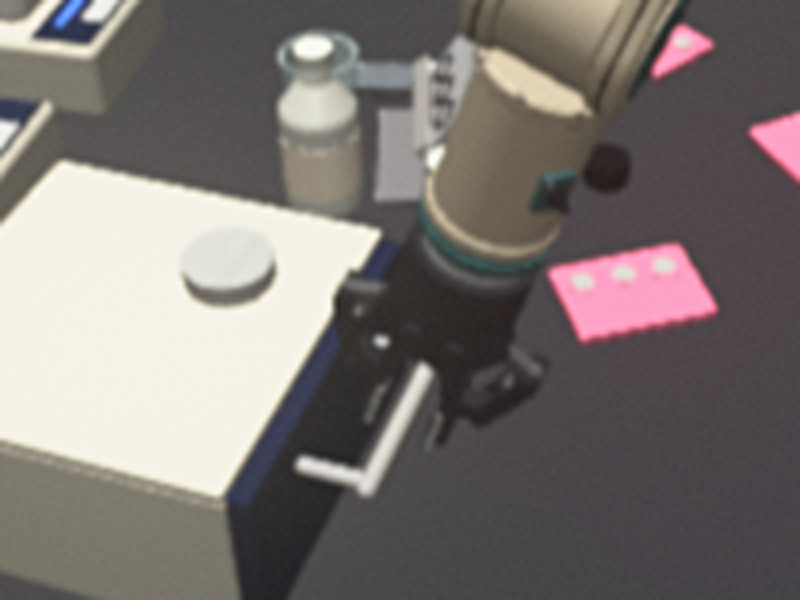

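```bash
python3 -m jog '[{"x":-1,"y":0,"z":2,"ax":0,"ay":0,"az":0,"grip":0},{"x":-1,"y":0,"z":2,"ax":0,"ay":0,"az":0,"grip":0},{"x":-1,"y":0,"z":2,"ax":0,"ay":0,"az":0,"grip":0},{"x":-1,"y":0,"z":2,"ax":0,"ay":0,"az":0,"grip":0},{"x":-1,"y":0,"z":2,"ax":0,"ay":0,"az":0,"grip":0}]'
python3 -c "
from h import *
Rm,p=R();d=np.array([np.cos(-.106),np.sin(-.106),0]);print(p);print(Rm.T@(-d)*172)"
```

```text
clock: 3.9
eef_pos: [567.8, 189.4, 91.9]
tool_rot: [-1.571, -0.304, -0.109]
force: [2.5, -3.3, 7.1]
width: 10.1
[567.84504533 189.36260951  91.90925212]
[-164.12859737  -51.43413628   -0.5771913 ]
```

```bash
python3 -m jog '[{"x":-9.5,"y":-3,"z":0,"ax":0,"ay":0,"az":0,"grip":0},{"x":-26.6,"y":-8.4,"z":0,"ax":0,"ay":0,"az":0,"grip":0},{"x":-44.8,"y":-14,"z":0,"ax":0,"ay":0,"az":0,"grip":0},{"x":-62,"y":-19.4,"z":0,"ax":0,"ay":0,"az":0,"grip":0},{"x":-80,"y":-25.1,"z":0,"ax":0,"ay":0,"az":0,"grip":0}]'
python3 -c "
from h import *
Rm,p=R();d=np.array([np.cos(-.106),np.sin(-.106),0]);q=p-[567.85,189.36,91.9];print(q,q@d);print(Rm.T@(-d)*(171+q@d))
snap('side','pics/s4.png',(180,150,380,300),4)"
```

```text
clock: 4.4
eef_pos: [484.3, 198.5, 91.9]
tool_rot: [-1.571, -0.305, -0.11]
force: [4.5, -1.8, 2.0]
width: 9.8
[-8.35865324e+01  9.16343645e+00  5.85043126e-03] -84.08688907329764
[-82.9121362  -26.06454114  -0.32590862]
```

View pics/s4.png

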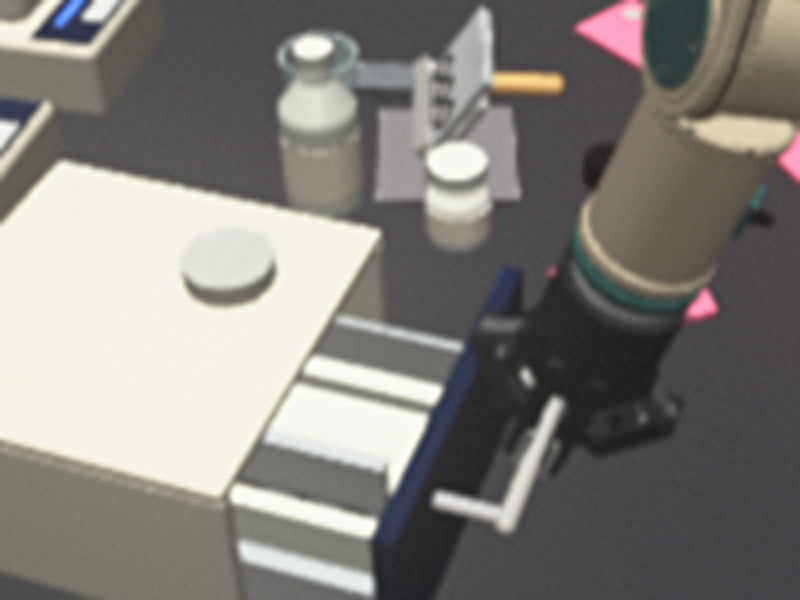

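```bash
python3 -m jog '[{"x":-18,"y":-5.6,"z":0,"ax":0,"ay":0,"az":0,"grip":0},{"x":-36,"y":-11.3,"z":0,"ax":0,"ay":0,"az":0,"grip":0},{"x":-54,"y":-17,"z":0,"ax":0,"ay":0,"az":0,"grip":0},{"x":-70,"y":-22,"z":0,"ax":0,"ay":0,"az":0,"grip":0},{"x":-78,"y":-24.5,"z":0,"ax":0,"ay":0,"az":0,"grip":0}]'
python3 -m jog '[{"x":-4,"y":-1.2,"z":0,"ax":0,"ay":0,"az":0,"grip":0},{"x":-6,"y":-1.8,"z":0,"ax":0,"ay":0,"az":0,"grip":0},{"x":-6,"y":-1.8,"z":0,"ax":0,"ay":0,"az":0,"grip":0}]'
python3 -c "
from h import *
Rm,p=R();d=np.array([np.cos(-.106),np.sin(-.106),0]);q=p-[567.85,189.36,91.9];print(q,q@d);print(Rm.T@(-d)*(171+q@d))
snap('side','pics/s5.png',(180,150,380,300),4)"
```

```text
clock: 4.95
eef_pos: [401.6, 207.6, 91.9]
tool_rot: [-1.572, -0.303, -0.108]
force: [3.8, -2.4, 1.4]
width: 9.3
clock: 5.25
eef_pos: [400.9, 207.7, 92.0]
tool_rot: [-1.572, -0.311, -0.112]
force: [14.5, -2.1, -9.6]
width: 10.0
[-1.66933326e+02  1.82943719e+01  8.71512006e-02] -167.9319461605858
[-2.92104578 -0.93811023 -0.0198777 ]
```

View pics/s5.png

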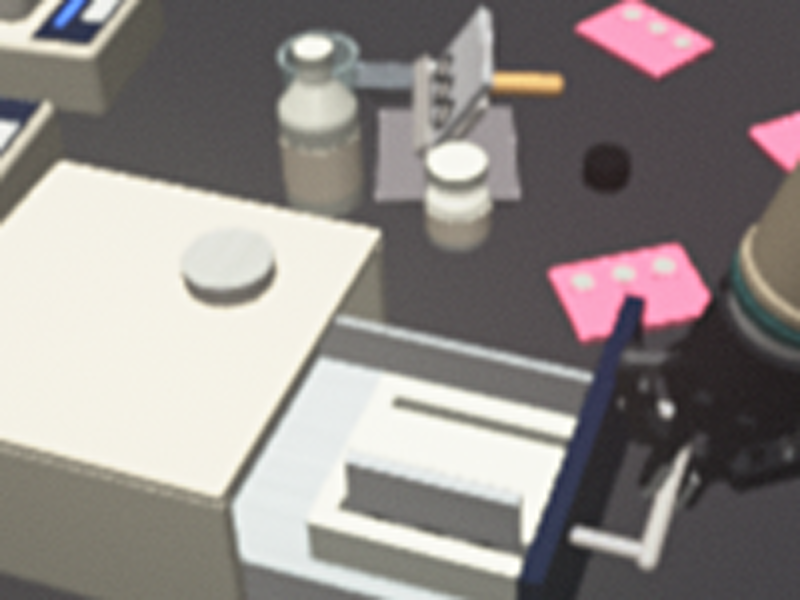

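```bash
python3 -m jog '[{"x":1,"y":0,"z":0,"ax":0,"ay":0,"az":0,"grip":32},{"x":1,"y":0,"z":0,"ax":0,"ay":0,"az":0,"grip":32},{"x":1,"y":0,"z":0,"ax":0,"ay":0,"az":0,"grip":32},{"x":1,"y":-10,"z":0,"ax":0,"ay":0,"az":0,"grip":32},{"x":1,"y":-30,"z":0,"ax":0,"ay":0,"az":0,"grip":32}]'
python3 -m jog '[{"x":10,"y":-35,"z":0,"ax":0,"ay":0,"az":0,"grip":32},{"x":20,"y":-70,"z":0,"ax":0,"ay":0,"az":0,"grip":32},{"x":30,"y":-105,"z":0,"ax":0,"ay":0,"az":0.1,"grip":32},{"x":40,"y":-130,"z":-20,"ax":0,"ay":0,"az":0.2,"grip":32},{"x":50,"y":-130,"z":-50,"ax":0,"ay":0,"az":0.2,"grip":32}]'
python3 -c "
from h import *
from fit import w
p=[611.58,183.30,-.10613]
def over(n,out,box,f):
    d=get_image(n)['color'][:,:,::-1].copy();x0,y0,x1,y1=box
    im=cv2.resize(d[y0:y1,x0:x1],None,fx=f,fy=f,interpolation=2)
    for yy in(45,-45):
      for op in(170,):
        q=np.array([w(p,(90-op+a,yy+b,57)) for a,b in((-60.8,-5.8),(60.8,-5.8),(60.8,5.8),(-60.8,5.8))])
        uv=((proj(n,q)-[x0,y0]+.5)*f-.5).astype(np.int32);cv2.polylines(im,[uv],True,(0,255,0))
    cv2.imwrite(out,im)
print(R()[1])
over('side','pics/s6.png',(190,210,350,330),5)
over('top','pics/t6.png',(170,90,300,240),4)
"
```

```text
clock: 5.8
eef_pos: [386.1, 209.1, 119.0]
tool_rot: [-1.572, -0.297, -0.107]
force: [-0.5, -0.0, 1.0]
width: 32.0
clock: 6.3
eef_pos: [399.5, 180.6, 219.5]
tool_rot: [-1.597, -0.184, -0.119]
force: [1.3, -1.1, 0.1]
width: 32.0
[399.53653854 180.58940677 219.48907061]
```

View pics/s6.png

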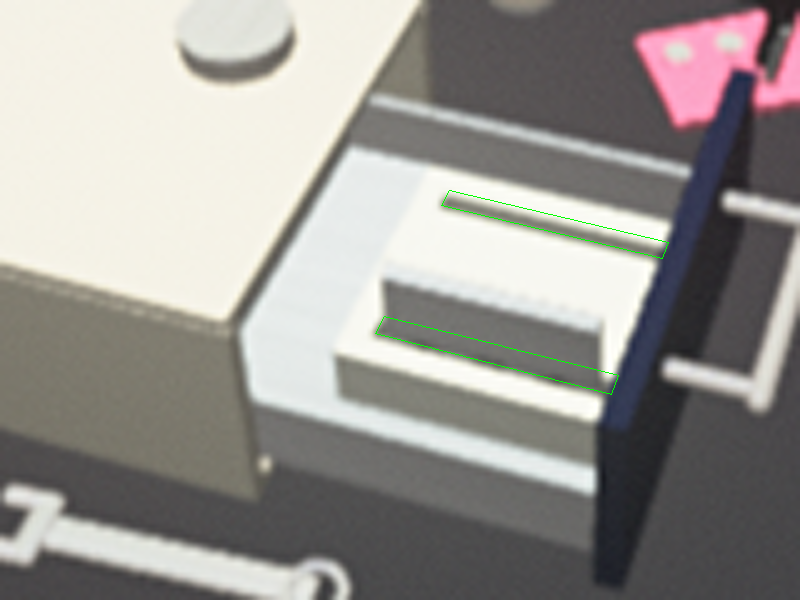

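View pics/t6.png

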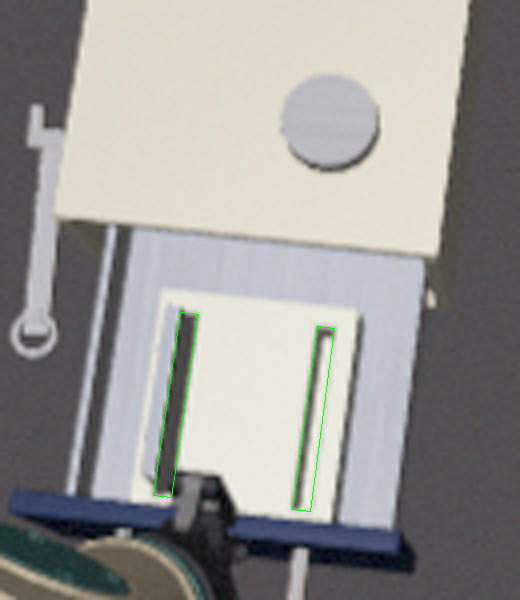

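```bash
cat >> h.py <<'E'
PP=np.array([643.08,-193.7,49.65,.237,.587]) # plate bottom
RG=rottilt(.237,.587)
TOPM=np.array([600.02,-204.09,116.27])
def gtcp(depth,back=0): return TOPM+RG[:,1]*(depth+8-back)
E
python3 -c "
from h import *
print(gtcp(12),gtcp(12,90)); shift(gtcp(12,90),RG);print(read_state()['qpos'])"
```

```text
[ 610.78766666 -201.48918461   99.61787959] [ 562.3331667  -213.19285386  174.55242143]
shift [ 196.9   93.6 -362.4]
rotvec [ 0.166 -0.339 -0.398]
[-0.23348151  0.34183809 -0.4566721   2.21231344  0.57172894  0.5786843
 -1.26968243]
```

```bash
python3 -m jog '[{"x":20,"y":4,"z":-36,"ax":0.01,"ay":-0.03,"az":-0.04,"grip":40},{"x":40,"y":10,"z":-72,"ax":0.03,"ay":-0.06,"az":-0.08,"grip":40},{"x":60,"y":18,"z":-108,"ax":0.05,"ay":-0.1,"az":-0.12,"grip":40},{"x":80,"y":26,"z":-144,"ax":0.07,"ay":-0.14,"az":-0.16,"grip":40},{"x":100,"y":34,"z":-180,"ax":0.08,"ay":-0.17,"az":-0.2,"grip":40}]'
python3 -c "
from h import *
shift(gtcp(12,90),RG);print(R()[1])"
```

```text
clock: 6.9
eef_pos: [472.1, -2.5, 206.7]
tool_rot: [-1.576, -0.361, 0.045]
force: [0.1, 0.3, -1.1]
width: 39.9
shift [  64.1   59.6 -214.3]
rotvec [ 0.093 -0.171 -0.226]
[472.11408111  -2.46877473 206.6972441 ]
```

```bash
python3 -m jog '[{"x":13,"y":12,"z":-43,"ax":0.02,"ay":-0.03,"az":-0.05,"grip":40},{"x":26,"y":24,"z":-86,"ax":0.04,"ay":-0.07,"az":-0.09,"grip":40},{"x":39,"y":36,"z":-129,"ax":0.06,"ay":-0.1,"az":-0.14,"grip":40},{"x":52,"y":48,"z":-172,"ax":0.08,"ay":-0.14,"az":-0.19,"grip":40},{"x":64,"y":60,"z":-214,"ax":0.093,"ay":-0.171,"az":-0.226,"grip":40}]'
python3 -m jog '[{"x":0,"y":0,"z":0,"ax":0,"ay":0,"az":0,"grip":40}]'
python3 -c "
from h import *
shift(gtcp(12,90),RG);print(R()[1]);shift(gtcp(12,0),RG)
snap('side','pics/s7.png',(230,110,370,230),5)
snap('top','pics/t7.png',(300,90,440,210),5)
"
```

```text
clock: 7.4
eef_pos: [552.2, -183.0, 177.0]
tool_rot: [-1.561, -0.579, 0.224]
force: [0.3, -0.2, -0.3]
width: 40.0
clock: 7.5
eef_pos: [552.8, -186.1, 175.8]
tool_rot: [-1.559, -0.577, 0.214]
force: [-0.3, -0.4, 0.9]
width: 40.2
shift [  2.4   2.6 -28.5]
rotvec [ 0.001 -0.019 -0.01 ]
[ 552.75378959 -186.09947214  175.75570845]
shift [  3.2  92.6 -28.5]
rotvec [ 0.001 -0.019 -0.01 ]
```

View pics/s7.png

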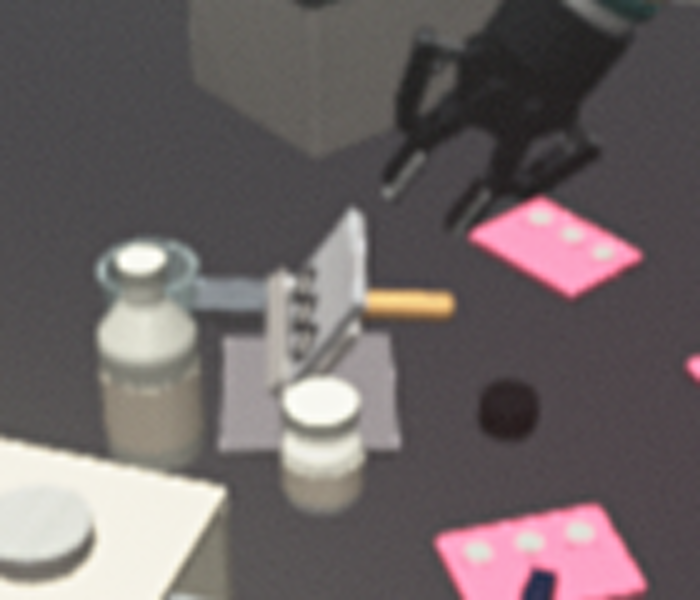

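View pics/t7.png

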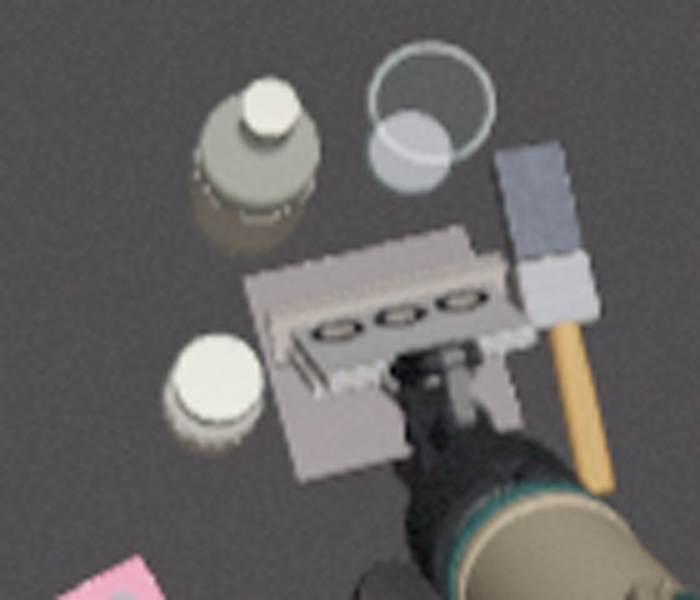

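```bash
python3 -m jog '[{"x":2,"y":3,"z":-15,"ax":0,"ay":-0.019,"az":-0.01,"grip":40},{"x":2,"y":3,"z":-28,"ax":0,"ay":-0.019,"az":-0.01,"grip":40},{"x":2,"y":3,"z":-28,"ax":0,"ay":-0.019,"az":-0.01,"grip":40},{"x":2,"y":3,"z":-28,"ax":0,"ay":-0.019,"az":-0.01,"grip":40}]'
python3 -c "
from h import *
shift(gtcp(12,90),RG);print(R()[1]);shift(gtcp(12,0),RG)
snap('side','pics/s8.png',(230,110,370,230),5)
snap('top','pics/t8.png',(300,90,440,210),5)
"
```

```text
clock: 8.0
eef_pos: [562.9, -204.2, 177.9]
tool_rot: [-1.576, -0.589, 0.253]
force: [-0.2, -0.0, 0.2]
width: 40.2
shift [-4.2  1.3 -8.6]
rotvec [-0.004  0.013  0.003]
[ 562.8735097  -204.16039655  177.88166809]
shift [-4.4 91.3 -8.9]
rotvec [-0.004  0.013  0.003]
```

View pics/s8.png

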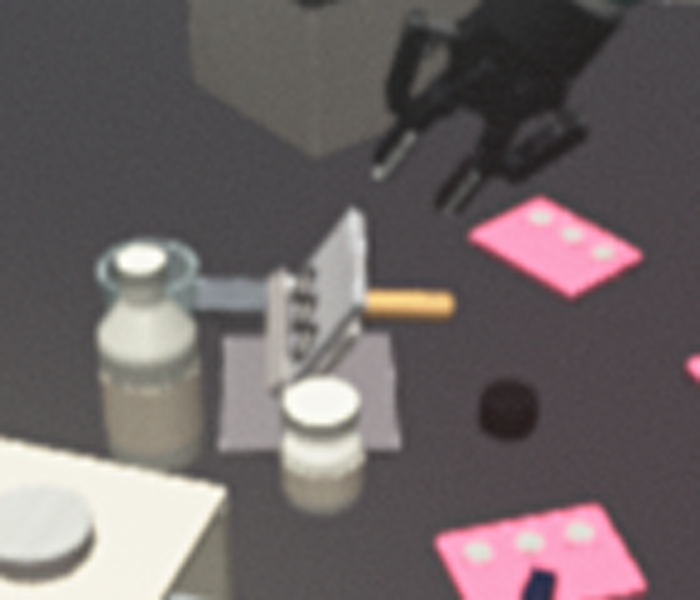

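View pics/t8.png

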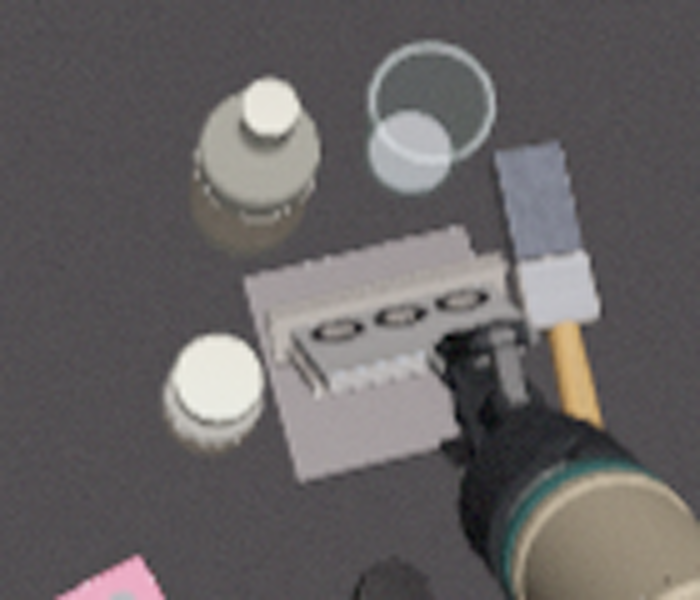

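```bash
python3 -c "
from h import *
Rm,p=R();print(p)
for n,o in(('top',(300,90)),('side',(230,110))):
  print(n,[np.round((proj(n,p+Rm[:,1]*11+Rm[:,0]*s)[0]-o)*5) for s in(-20,0,20)], np.round((proj(n,TOPM)[0]-o)*5))
shift(gtcp(12,90),RG)"
```

```text
[ 562.79290268 -204.62745381  177.89209075]
top [array([454., 428.]), array([448., 390.]), array([442., 351.])] [430. 355.]
side [array([430., 206.]), array([404., 192.]), array([378., 177.])] [357. 254.]
shift [-4.   1.4 -8.2]
rotvec [-0.003  0.013  0.002]
```

```bash
python3 -m jog '[{"x":0,"y":0,"z":0,"ax":0,"ay":0,"az":0,"grip":40},{"x":0,"y":0,"z":0,"ax":0,"ay":0,"az":0,"grip":40},{"x":0,"y":0,"z":0,"ax":0,"ay":0,"az":0,"grip":40}]'
python3 -c "
from h import *
s=read_state();print(s['eef_pos'],s['tool_rot'],s['qd'],s['qpos'])
shift(gtcp(12,90),RG)
snap('top','pics/t9.png',(300,90,440,210),5)
Rm,p=R()
for n,o in(('top',(300,90)),('side',(230,110))):
  print(n,[np.round((proj(n,p+Rm[:,1]*11+Rm[:,0]*s)[0]-o)*5) for s in(-20,0,20)], np.round((proj(n,TOPM)[0]-o)*5))
"
```

```text
clock: 8.4
eef_pos: [562.9, -206.9, 177.7]
tool_rot: [-1.576, -0.589, 0.25]
force: [0.4, 0.0, 0.5]
width: 40.2
[ 562.88468664 -206.89168031  177.65307135] [-1.57645838 -0.58946498  0.24951865] [ 0.00468651  0.00292048  0.0006487  -0.00320013 -0.00359446 -0.001269
  0.00304221] [ 1.16246506  0.76480595 -0.99014762  2.14090354  1.517223    0.2396232
 -0.72174975]
shift [-3.5  1.4 -6. ]
rotvec [-0.001  0.01   0.002]
top [array([459., 428.]), array([453., 390.]), array([447., 351.])] [430. 355.]
side [array([430., 205.]), array([405., 190.]), array([379., 175.])] [357. 254.]
```

View pics/t9.png

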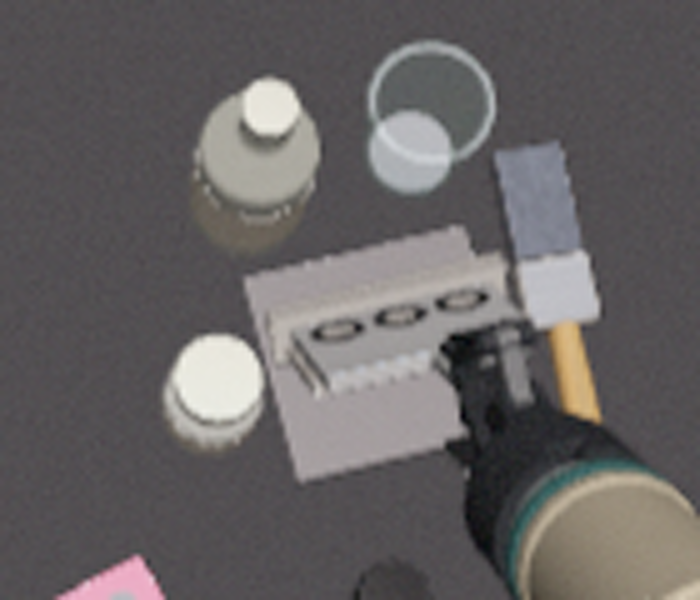

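```bash
cat > kin.py <<'E'
from h import *
from scipy.optimize import least_squares
data=[([1.12218781,.62937633,.03845556,1.51837305,-.02701107,.9962815,-.01998751],[242.589,-602.383,241.368],[-1.57082199,.00191964,-1.1879925]),
([1.16246506,.76480595,-.99014762,2.14090354,1.517223,.2396232,-.72174975],[562.8847,-206.8917,177.653],[-1.57645838,-.58946498,.24951865])]
Rz=lambda a:Ro.from_rotvec([0,0,a]).as_matrix();Ry=lambda a:Ro.from_rotvec([0,a,0]).as_matrix()
def fk(q,P,sg):
    d1,d3,d5,d7,b,c,a1,a2=P
    q=np.array(q)*sg
    R0=Rz(b)@Rz(q[0]);p=np.array([0,0,d1]);
    R0=R0@Ry(q[1]);R0=R0@Rz(q[2]);p=p+R0@[a1,0,d3]
    R0=R0@Ry(q[3]);p=p+R0@[a2,0,0];R0=R0@Rz(q[4]);p=p+R0@[0,0,d5]
    R0=R0@Ry(q[5])@Rz(q[6]+c);p=p+R0@[0,0,d7]
    # tool: flange z -> tool y ; flange x -> tool x
    return p,R0@np.array([[1,0,0],[0,0,1],[0,-1,0.]]).T.T if False else R0@np.array([[1,0,0],[0,0,-1],[0,1,0.]])
def res(P,sg):
    r=[]
    for q,p,e in data:
        pp,RR=fk(q,P,sg);r+=list((pp-p)/100);r+=list((RR-Ro.from_euler('xyz',e).as_matrix()).ravel())
    return np.array(r)
if __name__=="__main__":
    import itertools
    best=[]
    for s3,s5,s7,s1 in itertools.product((1,-1),repeat=4):
        sg=np.array([s1,1,s3,1,s5,1,s7])
        for b in(-2.31,.83,0,-0.06,1.57,3.1):
          for c in (0,np.pi,1.57,-1.57):
            r=least_squares(res,[350,350,350,250,b,c,0,0],args=(sg,));best.append((r.cost,tuple(sg),np.round(r.x,3)))
    best.sort(key=lambda t:t[0])
    for x in best[:4]:print(x)
E
python3 kin.py
```

```text
(np.float64(1.9420887313518053e-16), (np.int64(-1), np.int64(1), np.int64(-1), np.int64(1), np.int64(-1), np.int64(1), np.int64(-1)), array([ -585.835, -1220.849,  -704.881, -1818.341,     0.   ,     3.142,
        1853.029,  -837.089]))
(np.float64(1.9420887355055218e-16), (np.int64(-1), np.int64(1), np.int64(-1), np.int64(1), np.int64(-1), np.int64(1), np.int64(-1)), array([ -585.835, -1220.849,  -704.881, -1818.341,     0.   ,     3.142,
        1853.029,  -837.089]))
(np.float64(1.9420887391326005e-16), (np.int64(-1), np.int64(1), np.int64(-1), np.int64(1), np.int64(-1), np.int64(1), np.int64(-1)), array([ -585.835, -1220.849,  -704.881, -1818.341,     0.   ,     3.142,
        1853.029,  -837.089]))
(np.float64(1.9420887420043318e-16), (np.int64(-1), np.int64(1), np.int64(-1), np.int64(1), np.int64(-1), np.int64(1), np.int64(-1)), array([ -585.835, -1220.849,  -704.881, -1818.341,     0.   ,     3.142,
        1853.029,  -837.089]))
```

```bash
cat > kin2.py <<'E'
from kin import *
data=data+[([-0.23348151,.34183809,-.4566721,2.21231344,.57172894,.5786843,-1.26968243],[399.537,180.589,219.489],[-1.597,-.184,-.119])]
LIM=np.array([[-3.06,3.06],[-.37,2.12],[-1.25,1.32],[.18,2.47],[-1.1,4.24],[.23,1.98],[-2.94,2.94]])
def fk2(q,P):
    d1,d3,d5,d7,a1,a2,a3=P;q=-np.array(q)*[1,-1,1,-1,1,-1,1]
    R0=Rz(q[0])@Ry(q[1])@Rz(q[2]);p=np.array([0,0,d1])+R0@[a1,0,d3]
    R0=R0@Ry(q[3]);p=p+R0@[a2,0,0];R0=R0@Rz(q[4]);p=p+R0@[0,0,d5]
    R0=R0@Ry(q[5]);p=p+R0@[a3,0,0];R0=R0@Rz(q[6]+np.pi);p=p+R0@[0,0,d7]
    return p,R0@np.array([[1,0,0],[0,0,-1],[0,1,0.]])
PR=np.array([365,395,385,250,20,-20,110.])
def fitP():
    def f(P): return np.r_[np.concatenate([(fk2(q,P)[0]-p) for q,p,e in data]),(P-PR)/[10,10,10,200,10,10,30]]
    return least_squares(f,PR)
r=fitP();P=r.x
if __name__=="__main__":
    print(np.round(P,1),np.round(r.fun,2))
E
python3 kin2.py
```

```text
[338.7 557.1 407.1 303.5  21.5  10.7  34.7] [ 23.86  14.57   0.63   7.37  -0.53  -4.94 -13.31   9.49   4.58  -2.63
  16.21   2.21   0.27   0.15   3.07  -2.51]
```

```bash
cat >> h.py <<'E'
def log():
    import json
    s=read_state();open("log.jsonl","a").write(json.dumps({k:list(map(float,s[k])) for k in("qpos","eef_pos","tool_rot","qd")})+"\n")
    print(np.round(s["eef_pos"],1),"q",np.round(s["qpos"],2),"F",np.round(s["force"],1),"w",round(s["width"],1))
E
python3 -c "
from h import *
log()"
python3 -m jog '[{"x":-2,"y":-20,"z":-3,"ax":0,"ay":0,"az":0,"grip":40},{"x":-2,"y":-20,"z":-3,"ax":0,"ay":0,"az":0,"grip":40},{"x":-3,"y":-20,"z":-6,"ax":0,"ay":0,"az":0,"grip":40},{"x":-3,"y":-20,"z":-6,"ax":0,"ay":0,"az":0,"grip":40},{"x":-3,"y":-20,"z":-6,"ax":0,"ay":0,"az":0,"grip":40}]'
python3 -c "
from h import *
log();shift(gtcp(12,90),RG)"
```

```text
[ 562.9 -207.   177.6] q [ 1.16  0.76 -0.99  2.14  1.52  0.24 -0.72] F [0.7 0.6 0.3] w 39.9
clock: 8.95
eef_pos: [551.3, -216.2, 192.1]
tool_rot: [-1.576, -0.589, 0.249]
force: [0.6, -0.2, -0.1]
width: 39.9
[ 551.3 -216.2  192.1] q [ 1.22  0.75 -1.03  2.14  1.35  0.25 -0.54] F [ 0.6 -0.2 -0.1] w 39.9
shift [-0.2 21.   0.3]
rotvec [-0.002  0.01   0.002]
```

```bash
python3 -m jog '[{"x":0,"y":20,"z":0,"ax":0,"ay":0.01,"az":0,"grip":40},{"x":0,"y":40,"z":0,"ax":0,"ay":0.01,"az":0,"grip":40},{"x":0,"y":60,"z":0,"ax":0,"ay":0.01,"az":0,"grip":40},{"x":0,"y":60,"z":0,"ax":0,"ay":0.01,"az":0,"grip":40}]'
python3 -c "
from h import *
log();shift(gtcp(12,0),RG)
snap('side','pics/s10.png',(230,110,370,230),5)"
```

```text
clock: 9.35
eef_pos: [583.8, -207.0, 140.7]
tool_rot: [-1.566, -0.588, 0.237]
force: [-0.7, -0.0, 0.2]
width: 40.0
[ 583.8 -207.   140.7] q [ 1.12  0.86 -0.98  2.11  1.74  0.29 -0.92] F [-0.7 -0.   0.2] w 40.0
shift [ 0.1 49.4 -1.2]
rotvec [-0.005 -0.     0.001]
```

View pics/s10.png

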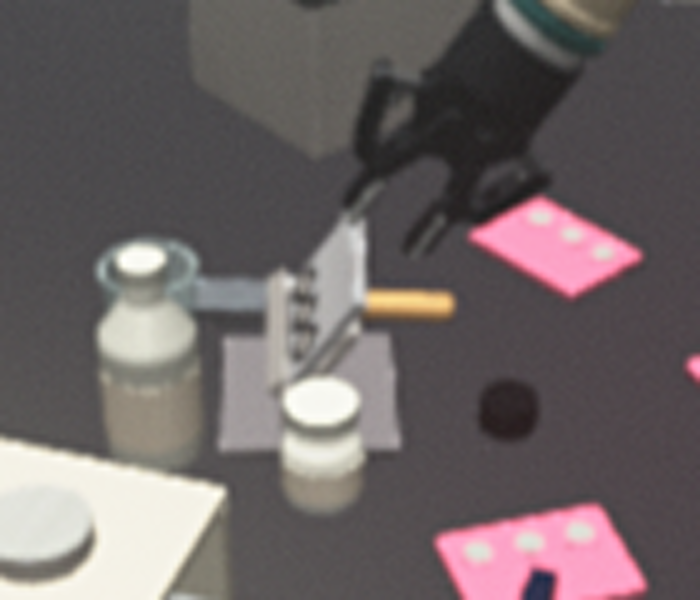

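```bash
python3 -m jog '[{"x":0,"y":15,"z":-1,"ax":0,"ay":0,"az":0,"grip":40},{"x":0,"y":30,"z":-1,"ax":0,"ay":0,"az":0,"grip":40},{"x":0,"y":30,"z":-1,"ax":0,"ay":0,"az":0,"grip":40}]'
python3 -c "
from h import *
log();shift(gtcp(12,0),RG)
snap('side','pics/s11.png',(250,120,350,220),6)
snap('top','pics/t11.png',(340,120,440,220),6)"
```

```text
clock: 9.7
eef_pos: [599.8, -205.1, 117.2]
tool_rot: [-1.568, -0.589, 0.236]
force: [-0.6, -0.4, 0.8]
width: 39.4
[ 599.8 -205.1  117.2] q [ 1.1   0.94 -1.    2.09  1.83  0.35 -0.98] F [-0.6 -0.4  0.8] w 39.4
shift [-0.2 21.   0.9]
rotvec [-0.002 -0.001  0.002]
```

View pics/s11.png

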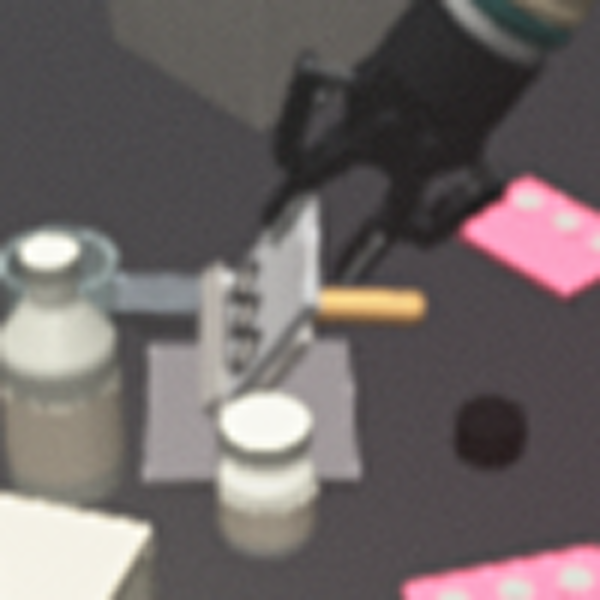

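View pics/t11.png

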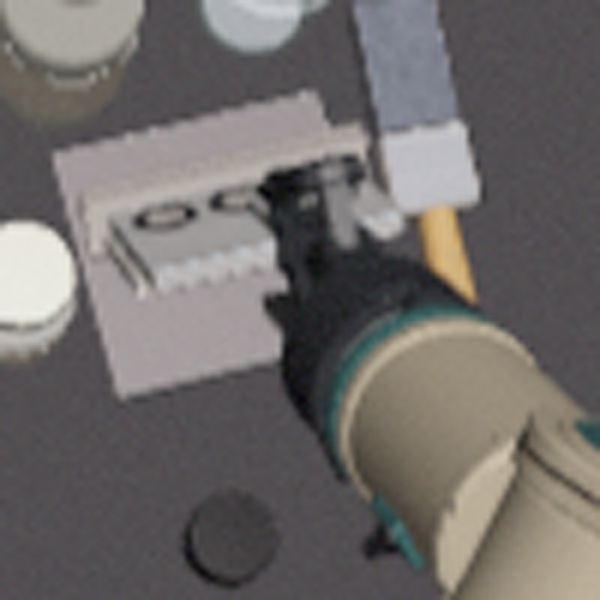

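```bash
python3 -m jog '[{"x":0,"y":10,"z":1,"ax":0,"ay":0,"az":0,"grip":40},{"x":0,"y":21,"z":1,"ax":0,"ay":0,"az":0,"grip":40},{"x":0,"y":21,"z":1,"ax":0,"ay":0,"az":0,"grip":40}]'
python3 -m jog '[{"x":0,"y":0,"z":0,"ax":0,"ay":0,"az":0,"grip":28},{"x":0,"y":0,"z":0,"ax":0,"ay":0,"az":0,"grip":22},{"x":0,"y":0,"z":0,"ax":0,"ay":0,"az":0,"grip":18},{"x":0,"y":0,"z":0,"ax":0,"ay":0,"az":0,"grip":15},{"x":0,"y":0,"z":0,"ax":0,"ay":0,"az":0,"grip":13}]'
python3 -c "
from h import *
log();shift(gtcp(12,0),RG)
snap('side','pics/s12.png',(250,120,350,220),6)"
```

```text
clock: 10.1
eef_pos: [611.3, -201.4, 99.2]
tool_rot: [-1.568, -0.589, 0.236]
force: [-0.0, 0.5, 0.5]
width: 39.9
clock: 10.6
eef_pos: [611.1, -201.8, 100.5]
tool_rot: [-1.57, -0.59, 0.237]
force: [-0.0, -0.6, 0.3]
width: 12.4
[ 611.1 -201.8  100.5] q [ 1.08  0.99 -1.01  2.08  1.89  0.39 -1.02] F [-0.  -0.6  0.3] w 12.4
shift [-0.7  0.6  0.4]
rotvec [-0.001  0.     0.003]
```

View pics/s12.png

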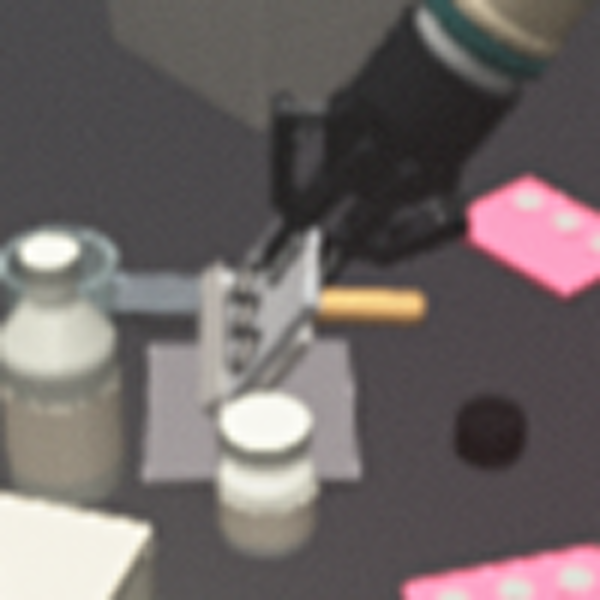

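Width 12.4 with no force: good centring. Close fully.

```bash
python3 -m jog '[{"x":0,"y":0,"z":0,"ax":0,"ay":0,"az":0,"grip":9},{"x":0,"y":0,"z":0,"ax":0,"ay":0,"az":0,"grip":4},{"x":0,"y":0,"z":0,"ax":0,"ay":0,"az":0,"grip":0},{"x":0,"y":0,"z":0,"ax":0,"ay":0,"az":0,"grip":0},{"x":0,"y":0,"z":0,"ax":0,"ay":0,"az":0,"grip":0}]'
python3 -c "
from h import *
log();shift(gtcp(12,0),RG)
Rm,p=R();print(Rm.T@[0,0,1])"
```

```text
clock: 11.15
eef_pos: [611.3, -201.7, 100.7]
tool_rot: [-1.57, -0.59, 0.238]
force: [-2.7, -0.9, 4.9]
width: 9.3
[ 611.3 -201.7  100.7] q [ 1.08  0.99 -1.01  2.08  1.89  0.39 -1.02] F [-2.7 -0.9  4.9] w 9.3
shift [-1.   0.7  0.4]
rotvec [-0.001  0.001  0.003]
[ 5.56435666e-01 -8.30890609e-01  3.82821196e-04]
```

```bash
python3 -m jog '[{"x":0,"y":-8,"z":0,"ax":0,"ay":0,"az":0,"grip":0},{"x":0,"y":-18,"z":0,"ax":0,"ay":0,"az":0,"grip":0},{"x":0,"y":-30,"z":0,"ax":0,"ay":0,"az":0,"grip":0},{"x":8,"y":-50,"z":0,"ax":0,"ay":0,"az":0,"grip":0},{"x":20,"y":-70,"z":0,"ax":0,"ay":0,"az":0.03,"grip":0}]'
python3 -c "
from h import *
log()
snap('side','pics/s13.png',(250,100,350,220),5)
Rm,p=R();print(Rm.T@[0,0,1])"
```

```text
clock: 11.65
eef_pos: [586.7, -208.6, 161.0]
tool_rot: [-1.571, -0.562, 0.235]
force: [0.5, -0.3, -2.9]
width: 9.1
[ 586.7 -208.6  161. ] q [ 1.11  0.81 -0.97  2.08  1.46  0.29 -0.68] F [ 0.5 -0.3 -2.9] w 9.1
[ 0.5364088  -0.84395773 -0.00097506]
```

View pics/s13.png

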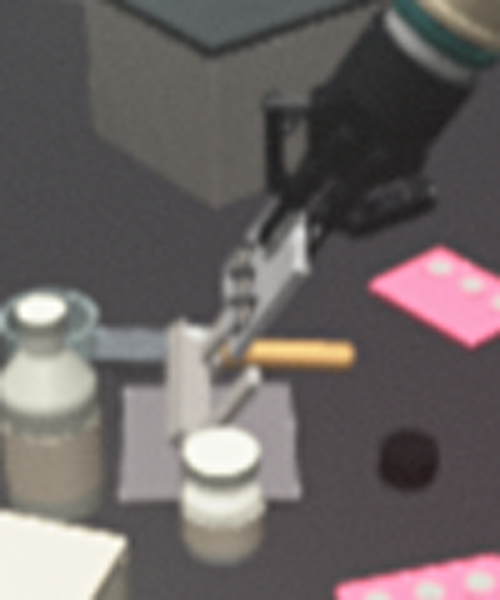

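```bash
python3 -m jog '[{"x":12,"y":-20,"z":0,"ax":0,"ay":0,"az":0.1,"grip":0},{"x":24,"y":-40,"z":0,"ax":0,"ay":0,"az":0.22,"grip":0},{"x":36,"y":-60,"z":0,"ax":0,"ay":0,"az":0.34,"grip":0},{"x":43,"y":-68,"z":0,"ax":0,"ay":0,"az":0.46,"grip":0},{"x":43,"y":-68,"z":0,"ax":0,"ay":0,"az":0.56,"grip":0}]'
python3 -c "
from h import *
from fit import w
p=[611.58,183.30,-.10613]
log();c=w(p,(-80,-45,0));print(c)
shift([c[0],c[1],240],rotdown(1.465))
"
```

```text
clock: 12.2
eef_pos: [589.1, -209.0, 244.8]
tool_rot: [-1.575, -0.021, 0.234]
force: [1.3, -1.0, -4.4]
width: 9.0
[ 589.1 -209.   244.8] q [ 0.89  0.8  -1.09  1.59  0.75  1.2  -0.11] F [ 1.3 -1.  -4.4] w 9.0
[527.26323082 147.02766295   0.        ]
shift [ 22.3   3.7 360.6]
rotvec [ 0.017 -1.231  0.015]
```

```bash
python3 -m jog '[{"x":2,"y":0,"z":36,"ax":0,"ay":-0.12,"az":0,"grip":0},{"x":4,"y":0,"z":76,"ax":0,"ay":-0.24,"az":0.01,"grip":0},{"x":7,"y":0,"z":116,"ax":0.01,"ay":-0.36,"az":0.01,"grip":0},{"x":10,"y":1,"z":156,"ax":0.01,"ay":-0.48,"az":0.01,"grip":0},{"x":12,"y":1,"z":196,"ax":0.01,"ay":-0.6,"az":0.01,"grip":0}]'
python3 -c "
from h import *
log()
shift([527.26,147.03,240],rotdown(1.465))
"
```

```text
clock: 12.7
eef_pos: [554.2, -14.3, 239.9]
tool_rot: [-1.574, -0.01, 0.839]
force: [0.1, 0.4, -2.4]
width: 8.9
[554.2 -14.3 239.9] q [ 0.67  0.76 -1.19  1.78  0.77  1.15  0.07] F [ 0.1  0.4 -2.4] w 8.9
shift [102.1   0.4 127.8]
rotvec [ 0.007 -0.626  0.008]
```

```bash
python3 -m jog '[{"x":18,"y":0,"z":26,"ax":0,"ay":-0.1,"az":0,"grip":0},{"x":38,"y":0,"z":52,"ax":0,"ay":-0.22,"az":0,"grip":0},{"x":60,"y":0,"z":78,"ax":0,"ay":-0.36,"az":0.01,"grip":0},{"x":82,"y":0,"z":104,"ax":0.01,"ay":-0.5,"az":0.01,"grip":0},{"x":102,"y":0,"z":128,"ax":0.01,"ay":-0.626,"az":0.01,"grip":0}]'
python3 -m jog '[{"x":0,"y":0,"z":0,"ax":0,"ay":0,"az":0,"grip":0},{"x":0,"y":0,"z":0,"ax":0,"ay":0,"az":0,"grip":0}]'
python3 -c "
from h import *
log()
shift([527.26,147.03,240],rotdown(1.465))
snap('side','pics/s14.png',(190,150,350,310),4)
snap('top','pics/t14.png',(180,70,320,220),4)
"
```

```text
clock: 13.2
eef_pos: [528.1, 147.3, 241.1]
tool_rot: [-1.568, -0.0, 1.466]
force: [-0.8, -0.5, -3.1]
width: 8.9
clock: 13.4
eef_pos: [527.9, 146.7, 241.2]
tool_rot: [-1.568, 0.0, 1.463]
force: [-0.8, -1.1, -3.3]
width: 8.8
[527.9 146.7 241.2] q [ 0.38  0.76 -1.21  1.78  0.78  1.17  0.38] F [-0.8 -1.1 -3.3] w 8.8
shift [0.2 1.2 0.7]
rotvec [-0.003 -0.002 -0.   ]
```

View pics/s14.png

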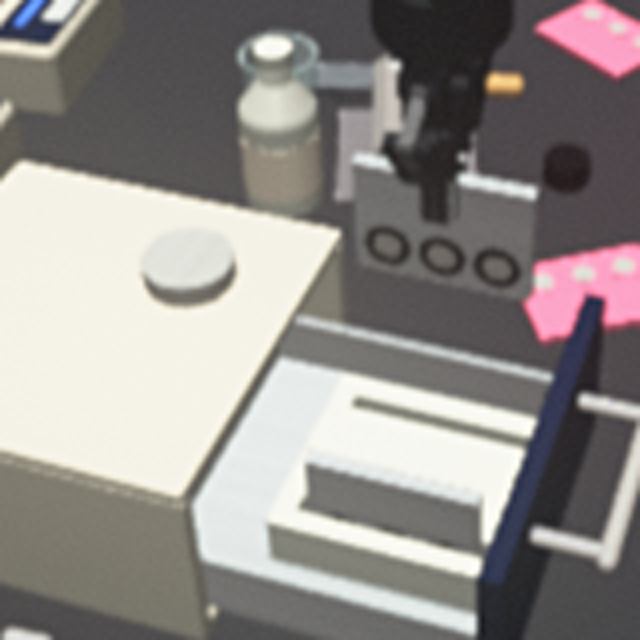

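View pics/t14.png

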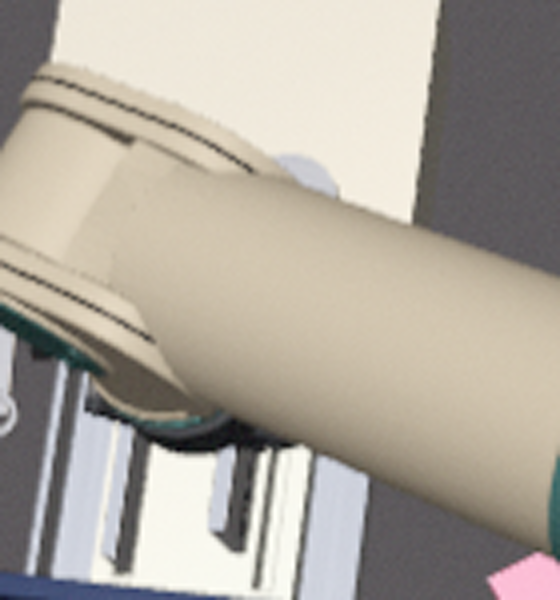

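```bash
python3 - <<'E'
import cv2
a=cv2.imread("pics/s14.png");cv2.imwrite("pics/s14z.png",cv2.resize(a[130:320,330:570],None,fx=3,fy=3,interpolation=2))
E
```

```text
(no output)
```

View pics/s14z.png

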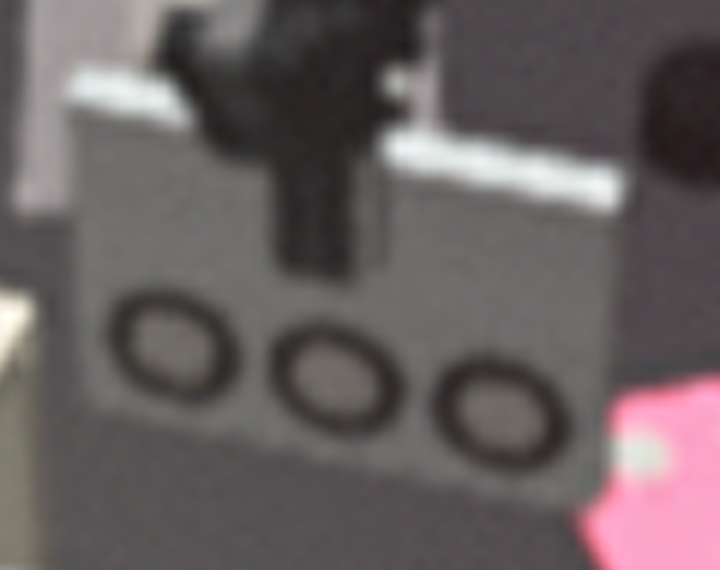

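```bash
cat > fith.py <<'E'
from h import *
from scipy.optimize import least_squares
def fith(corn,tip,scale,ox,oy,Rm,p):
    # corn TL,TR,BL,BR px of near face
    uv=np.array([[(u+.5)/scale-.5+ox,(v+.5)/scale-.5+oy] for u,v in corn])
    ex=Rm[:,0];ey=Rm[:,1];ez=Rm[:,2] # ez? along plate
    into=np.array([np.cos(-.106),np.sin(-.106),0]);s=np.sign(ez@into);L=ez*s
    def pts(q):
        a,h,th,n=q # a: plate centre offset along into; h: top edge above TCP ; th in-plane tilt
        c=np.cos(th);sn=np.sin(th);l=c*L+sn*(-ey);u=-sn*L+c*(-ey)
        top=p+a*L-ey*h+ex*(n)
        return np.array([top+l*55,top-l*55,top+l*55-u*80,top-l*55-u*80])
    f=lambda q:np.r_[(proj("side",pts(q))-uv).ravel(),(q[3]-5)/3]
    r=least_squares(f,[0,20,0,5]);print(np.round(r.x,3),np.round(r.fun[:-1].reshape(-1,2),2).tolist())
    t=proj("side",[p+ey*11+ex*8])[0];print("tip proj",(t-[ox,oy]+.5)*scale-.5,"seen",tip)
if __name__=="__main__":
    Rm,p=R();fith([(70,100),(615,210),(88,400),(595,505)],(312,280),12,272.5,182.5,Rm,p)
E
python3 fith.py
```

```text
[-1.9680e+00  1.8276e+01  1.0000e-03  4.0760e+00] [[-0.27, -0.66], [0.03, -0.51], [-0.39, 0.31], [0.55, 1.06]]
tip proj [321.86518712 276.09639583] seen (312, 280)
```

```bash
python3 -m jog '[{"x":0,"y":30,"z":-1,"ax":0,"ay":0,"az":0,"grip":0},{"x":0,"y":62,"z":-1,"ax":0,"ay":0,"az":0,"grip":0},{"x":0,"y":92,"z":-1,"ax":0,"ay":0,"az":0,"grip":0},{"x":0,"y":108,"z":-1,"ax":0,"ay":0,"az":0,"grip":0},{"x":0,"y":108,"z":-1,"ax":0,"ay":0,"az":0,"grip":0}]'
python3 -c "
from h import *
log()
shift([528.75,146.87,130],rotdown(1.465))
snap('side','pics/s15.png',(220,190,330,290),7)
snap('top','pics/t15.png',(180,110,290,220),5)
"
```

```text
clock: 14.0
eef_pos: [527.9, 145.3, 131.8]
tool_rot: [-1.563, 0.0, 1.461]
force: [-1.1, -1.0, -2.9]
width: 8.8
[527.9 145.3 131.8] q [ 0.32  0.89 -1.09  1.88  0.95  1.    0.26] F [-1.1 -1.  -2.9] w 8.8
shift [ 1.7  1.8 -0.7]
rotvec [-0.007 -0.004 -0.   ]
```

View pics/s15.png

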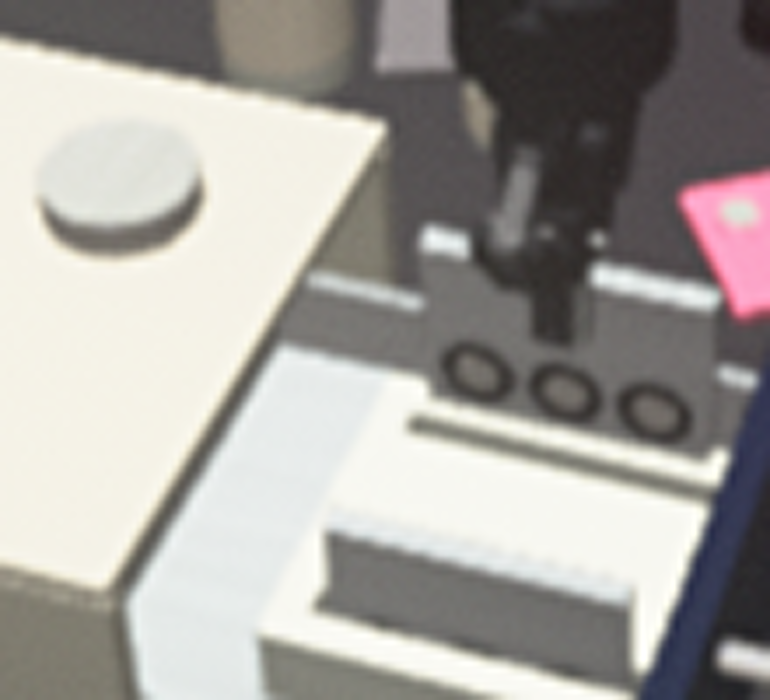

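View pics/t15.png

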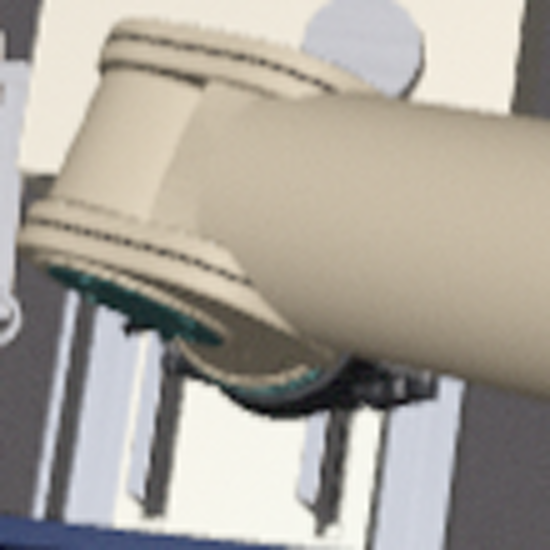

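```bash
python3 -m jog '[{"x":1.7,"y":2,"z":-0.7,"ax":-0.007,"ay":-0.004,"az":0,"grip":0},{"x":1.7,"y":2,"z":-0.7,"ax":-0.007,"ay":-0.004,"az":0,"grip":0},{"x":1.7,"y":8,"z":-0.7,"ax":-0.007,"ay":-0.004,"az":0,"grip":0},{"x":1.7,"y":8,"z":-0.7,"ax":-0.007,"ay":-0.004,"az":0,"grip":0}]'
python3 -c "
from h import *
log()
shift([528.75,146.87,124],rotdown(1.465))
snap('side','pics/s16.png',(260,210,340,270),9)
"
```

```text
clock: 14.5
eef_pos: [529.4, 148.5, 125.5]
tool_rot: [-1.573, -0.001, 1.467]
force: [-0.6, 0.1, -2.1]
width: 9.0
[529.4 148.5 125.5] q [ 0.3   0.9  -1.08  1.89  0.97  0.99  0.24] F [-0.6  0.1 -2.1] w 9.0
shift [-1.7  1.5  0.5]
rotvec [0.003 0.002 0.001]
```

View pics/s16.png

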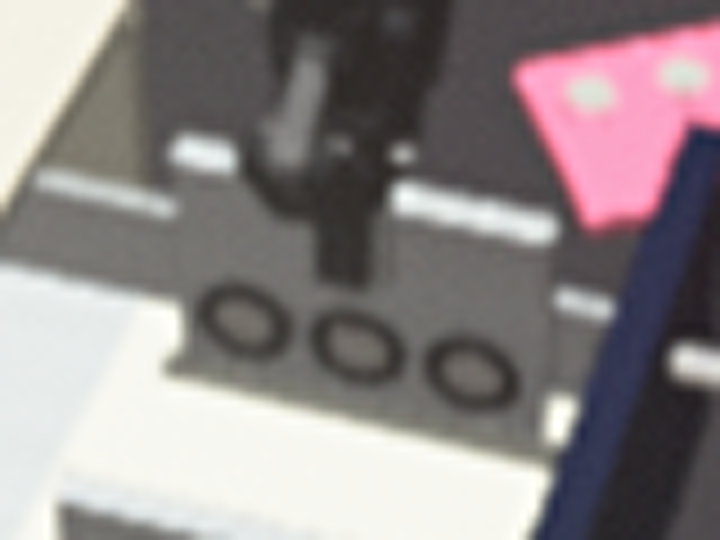

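```bash
python3 -m jog '[{"x":-1.6,"y":0,"z":0,"ax":0,"ay":0,"az":0,"grip":0},{"x":-1.6,"y":0,"z":0,"ax":0,"ay":0,"az":0,"grip":0}]'
python3 -c "
from h import *
log()
shift([528.75,146.87,118],rotdown(1.465))
"
python3 -m jog '[{"x":0,"y":0,"z":0,"ax":0,"ay":0,"az":0,"grip":0},{"x":0,"y":0,"z":0,"ax":0,"ay":0,"az":0,"grip":0}]'
python3 -c "
from h import *
log()
shift([528.75,146.87,118],rotdown(1.465))
"
```

```text
clock: 14.75
eef_pos: [529.4, 147.0, 125.8]
tool_rot: [-1.574, -0.002, 1.467]
force: [-1.1, 0.7, -2.3]
width: 9.1
[529.4 147.  125.8] q [ 0.31  0.9  -1.08  1.89  0.97  0.99  0.24] F [-1.1  0.7 -2.3] w 9.1
shift [-0.2  7.8  0.6]
rotvec [0.003 0.002 0.002]
clock: 14.95
eef_pos: [529.4, 147.3, 125.9]
tool_rot: [-1.574, -0.002, 1.467]
force: [-0.4, -0.7, -1.6]
width: 9.1
[529.4 147.3 125.9] q [ 0.31  0.9  -1.08  1.89  0.97  0.99  0.24] F [-0.4 -0.7 -1.6] w 9.1
shift [-0.5  7.9  0.6]
rotvec [0.003 0.002 0.002]
```

Now descend slowly, watching force.

```bash
python3 -m jog '[{"x":-0.4,"y":2,"z":0,"ax":0,"ay":0,"az":0,"grip":0},{"x":-0.4,"y":4,"z":0,"ax":0,"ay":0,"az":0,"grip":0},{"x":-0.4,"y":6,"z":0,"ax":0,"ay":0,"az":0,"grip":0},{"x":-0.4,"y":8,"z":0,"ax":0,"ay":0,"az":0,"grip":0},{"x":-0.4,"y":10,"z":0,"ax":0,"ay":0,"az":0,"grip":0}]'
python3 -c "
from h import *
log()
snap('side','pics/s17.png',(260,210,340,270),9)
"
```

```text
clock: 15.45
eef_pos: [529.8, 147.3, 117.9]
tool_rot: [-1.576, -0.001, 1.467]
force: [-4.5, -4.8, 29.0]
width: 8.8
[529.8 147.3 117.9] q [ 0.3   0.91 -1.07  1.9   0.98  0.98  0.23] F [-4.5 -4.8 29. ] w 8.8
```

View pics/s17.png

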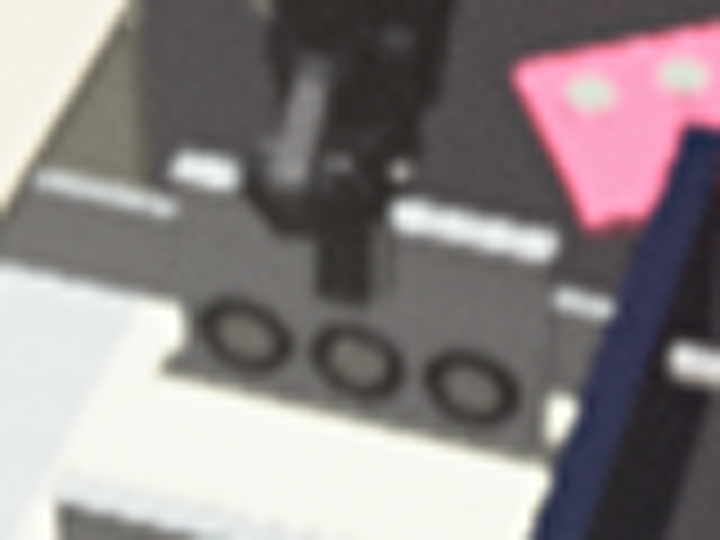

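```bash
python3 - <<'E'
from h import *
from fit import w
p=[611.58,183.30,-.10613]
o=np.array([260,210])
def P(l):return np.round((proj("side",w(p,l))[0]-o+.5)*9-.5)
for l in [(-80+60.8,-45+5.8,57),(-80+60.8,-45-5.8,57),(-80+60.8,-45+7.3,57),(-80+60.8,-45-7.3,57),(-80-60.8,-45+7.3,57),(-80+55,-40,57),(-80+55,-50,57),(-80-55,-40,57),(-80-55,-40,137),(-80+55,-40,137)]: print(l,P(l))
Rm,q=R()
c,s=np.cos(p[2]),np.sin(p[2]);d=q-[p[0],p[1],0];print("TCP in drawer frame",c*d[0]+s*d[1]+80,-s*d[0]+c*d[1]+45)
im=cv2.imread("pics/s17.png");cv2.imwrite("pics/s17z.png",cv2.resize(im[270:480,140:360],None,fx=3.5,fy=2.8,interpolation=2))
E
```

```text
(-19.200000000000003, -39.2, 57) [165. 370.]
(-19.200000000000003, -50.8, 57) [179. 343.]
(-19.200000000000003, -37.7, 57) [163. 374.]
(-19.200000000000003, -52.3, 57) [181. 339.]
(-140.8, -37.7, 57) [561. 470.]
(-25, -40, 57) [184. 373.]
(-25, -50, 57) [196. 349.]
(-135, -40, 57) [544. 459.]
(-135, -40, 137) [553. 261.]
(-25, -40, 137) [174. 175.]
TCP in drawer frame 2.654924326913786 0.4126242587063871
```

View pics/s17z.png

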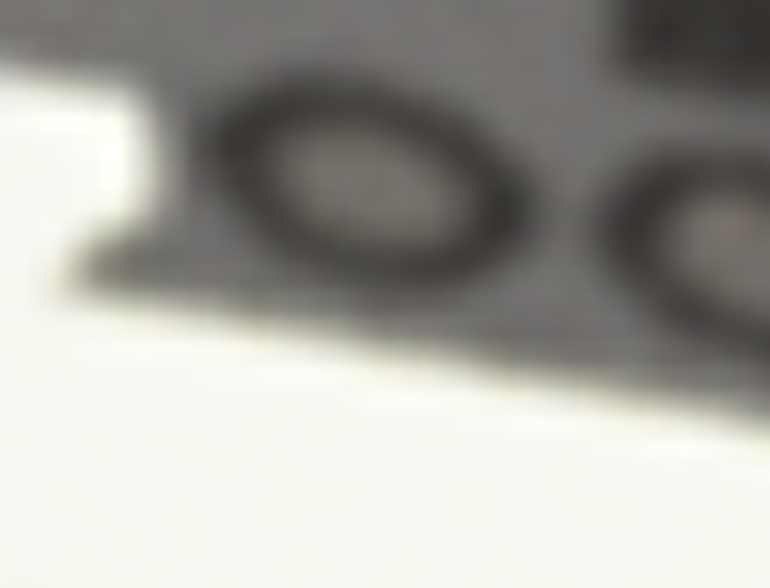

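```bash
python3 -m jog '[{"x":0,"y":-3,"z":0,"ax":0,"ay":0,"az":0,"grip":0},{"x":2,"y":-3,"z":0,"ax":0,"ay":0,"az":0,"grip":0},{"x":2,"y":-3,"z":0,"ax":0,"ay":0,"az":0,"grip":0}]'
python3 -c "
from h import *
log()"
python3 -m jog '[{"x":0,"y":1.5,"z":0,"ax":0,"ay":0,"az":0,"grip":0},{"x":0,"y":3,"z":0,"ax":0,"ay":0,"az":0,"grip":0},{"x":0,"y":4,"z":0,"ax":0,"ay":0,"az":0,"grip":0},{"x":0,"y":5,"z":0,"ax":0,"ay":0,"az":0,"grip":0}]'
python3 -c "
from h import *
log()"
```

```text
clock: 15.8
eef_pos: [529.5, 149.2, 118.6]
tool_rot: [-1.573, -0.003, 1.467]
force: [-1.3, 0.7, -1.8]
width: 9.2
[529.5 149.2 118.6] q [ 0.3   0.91 -1.07  1.89  0.98  0.98  0.23] F [-1.3  0.7 -1.8] w 9.2
clock: 16.2
eef_pos: [529.5, 148.8, 113.5]
tool_rot: [-1.573, -0.002, 1.467]
force: [-0.0, -0.9, -2.7]
width: 9.1
[529.5 148.8 113.5] q [ 0.3   0.91 -1.06  1.9   0.99  0.97  0.23] F [-0.  -0.9 -2.7] w 9.1
```

```bash
python3 -m jog '[{"x":0,"y":4,"z":0,"ax":0,"ay":0,"az":0,"grip":0},{"x":0,"y":8,"z":0,"ax":0,"ay":0,"az":0,"grip":0},{"x":0,"y":12,"z":0,"ax":0,"ay":0,"az":0,"grip":0},{"x":0,"y":16,"z":0,"ax":0,"ay":0,"az":0,"grip":0},{"x":0,"y":20,"z":0,"ax":0,"ay":0,"az":0,"grip":0}]'
python3 -c "
from h import *
log()"
```

```text
clock: 16.7
eef_pos: [529.6, 148.9, 93.4]
tool_rot: [-1.573, -0.002, 1.467]
force: [-0.6, -0.1, -2.7]
width: 9.4
[529.6 148.9  93.4] q [ 0.28  0.94 -1.03  1.91  1.03  0.94  0.2 ] F [-0.6 -0.1 -2.7] w 9.4
```

```bash
python3 -m jog '[{"x":0,"y":2,"z":0,"ax":0,"ay":0,"az":0,"grip":0},{"x":0,"y":4,"z":0,"ax":0,"ay":0,"az":0,"grip":0},{"x":0,"y":6,"z":0,"ax":0,"ay":0,"az":0,"grip":0},{"x":0,"y":7,"z":0,"ax":0,"ay":0,"az":0,"grip":0},{"x":0,"y":8,"z":0,"ax":0,"ay":0,"az":0,"grip":0}]'
python3 -c "
from h import *
log()"
```

```text
clock: 17.2
eef_pos: [529.7, 148.9, 85.8]
tool_rot: [-1.574, -0.002, 1.467]
force: [0.6, 0.5, -2.0]
width: 9.2
[529.7 148.9  85.8] q [ 0.28  0.95 -1.02  1.91  1.04  0.93  0.19] F [ 0.6  0.5 -2. ] w 9.2
```

```bash
python3 -m jog '[{"x":0,"y":1,"z":0,"ax":0,"ay":0,"az":0,"grip":0},{"x":0,"y":1.7,"z":0,"ax":0,"ay":0,"az":0,"grip":0},{"x":0,"y":2.4,"z":0,"ax":0,"ay":0,"az":0,"grip":0},{"x":0,"y":3,"z":0,"ax":0,"ay":0,"az":0,"grip":0}]'
python3 -c "
from h import *
log()
snap('side','pics/s18.png',(260,200,340,270),9)"
```

```text
clock: 17.6
eef_pos: [529.7, 149.1, 84.1]
tool_rot: [-1.575, -0.002, 1.467]
force: [-3.5, -2.4, 13.3]
width: 9.0
[529.7 149.1  84.1] q [ 0.28  0.95 -1.02  1.91  1.05  0.93  0.19] F [-3.5 -2.4 13.3] w 9.0
```

View pics/s18.png

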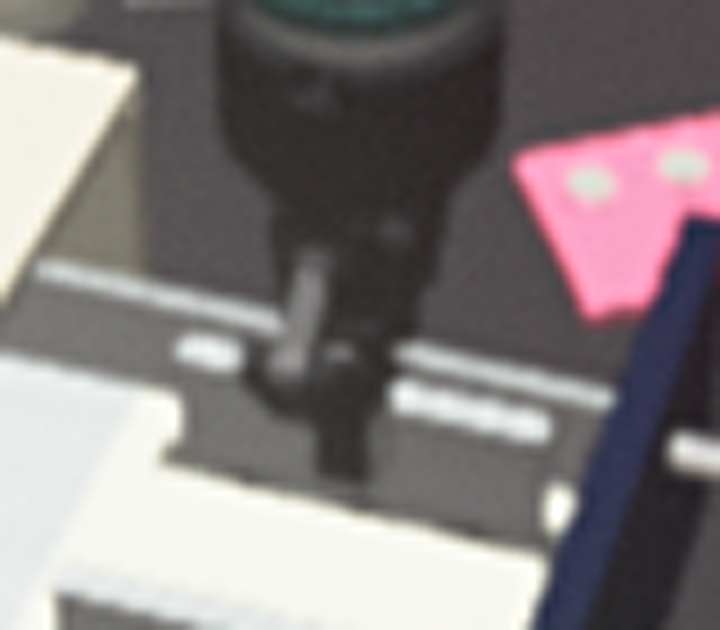

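```bash
python3 -m jog '[{"x":0,"y":-0.5,"z":0,"ax":0,"ay":0,"az":0,"grip":0},{"x":0,"y":-0.5,"z":0,"ax":0,"ay":0,"az":0,"grip":12},{"x":0,"y":-0.5,"z":0,"ax":0,"ay":0,"az":0,"grip":20},{"x":0,"y":-0.5,"z":0,"ax":0,"ay":0,"az":0,"grip":28},{"x":0,"y":-0.5,"z":0,"ax":0,"ay":0,"az":0,"grip":30}]'
python3 -c "
from h import *
log()"
python3 -m jog '[{"x":0,"y":-10,"z":0,"ax":0,"ay":0,"az":0,"grip":30},{"x":0,"y":-30,"z":0,"ax":0,"ay":0,"az":0,"grip":30},{"x":0,"y":-60,"z":0,"ax":0,"ay":0,"az":0,"grip":30},{"x":0,"y":-100,"z":0,"ax":0,"ay":0,"az":0,"grip":30},{"x":0,"y":-140,"z":0,"ax":0,"ay":0,"az":0,"grip":30}]'
python3 -c "
from h import *
log()
snap('side','pics/s19.png',(230,190,350,290),6)
snap('top','pics/t19.png',(170,90,300,240),4)
shift([370,200,240],rotdown(-.106))"
```

```text
clock: 18.15
eef_pos: [529.7, 149.0, 83.2]
tool_rot: [-1.574, -0.002, 1.467]
force: [-0.4, 0.1, -0.4]
width: 30.2
[529.7 149.   83.2] q [ 0.28  0.95 -1.02  1.91  1.05  0.93  0.19] F [-0.4  0.1 -0.4] w 30.2
clock: 18.65
eef_pos: [528.8, 148.8, 225.0]
tool_rot: [-1.573, -0.003, 1.468]
force: [0.3, 0.4, 0.1]
width: 29.9
[528.8 148.8 225. ] q [ 0.36  0.77 -1.18  1.8   0.79  1.13  0.38] F [0.3 0.4 0.1] w 29.9
shift [ 31.8 -12.4 165.4]
rotvec [0.003 1.573 0.014]
```

View pics/s19.png

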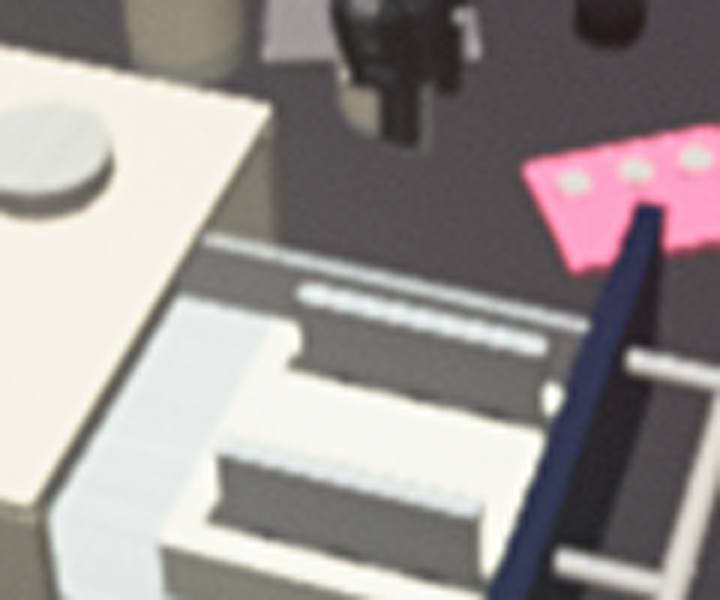

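```bash
python3 -m jog '[{"x":4,"y":-5,"z":16,"ax":0,"ay":0.13,"az":0,"grip":30},{"x":8,"y":-10,"z":32,"ax":0,"ay":0.26,"az":0,"grip":30},{"x":12,"y":-12,"z":48,"ax":0,"ay":0.39,"az":0,"grip":30},{"x":16,"y":-12,"z":64,"ax":0,"ay":0.52,"az":0,"grip":30},{"x":20,"y":-12,"z":80,"ax":0,"ay":0.65,"az":0,"grip":30}]'
python3 -c "
from h import *
log();shift([395,204,235],rotdown(-.106))"
```

```text
clock: 19.25
eef_pos: [450.8, 177.0, 235.3]
tool_rot: [-1.572, -0.003, 0.812]
force: [0.6, 0.8, -0.2]
width: 30.2
[450.8 177.  235.3] q [ 0.27  0.59 -1.06  1.96  0.64  0.96 -0.29] F [ 0.6  0.8 -0.2] w 30.2
shift [-18.9   0.2  59.1]
rotvec [-0.001  0.918  0.004]
```

View pics/t19.png

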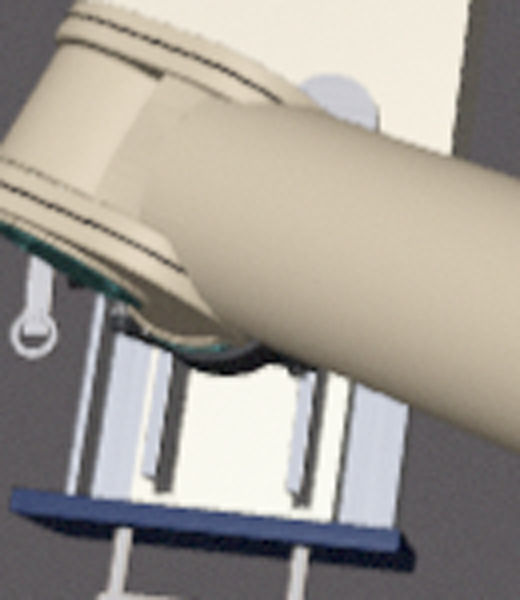

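```bash
python3 -m jog '[{"x":-4,"y":0,"z":12,"ax":0,"ay":0.13,"az":0,"grip":32},{"x":-8,"y":0,"z":24,"ax":0,"ay":0.26,"az":0,"grip":32},{"x":-12,"y":0,"z":36,"ax":0,"ay":0.39,"az":0,"grip":32},{"x":-16,"y":0,"z":48,"ax":0,"ay":0.52,"az":0,"grip":32},{"x":-19,"y":0,"z":59,"ax":0,"ay":0.65,"az":0,"grip":32}]'
python3 -c "
from h import *
log();Rt=rottilt(-0.106,0.3);b=np.array([397.8,206.1,95.])
shift(b+Rt[:,1]*(4-70),Rt)"
```

```text
clock: 19.75
eef_pos: [394.8, 203.6, 235.2]
tool_rot: [-1.57, -0.003, 0.162]
force: [0.6, 0.1, -0.2]
width: 31.8
[394.8 203.6 235.2] q [ 0.1   0.47 -0.89  2.06  0.5   0.84 -0.92] F [ 0.6  0.1 -0.2] w 31.8
shift [-15.7  77.1   7. ]
rotvec [-0.042  0.266 -0.295]
```

```bash
python3 -m jog '[{"x":-4,"y":5,"z":2,"ax":-0.01,"ay":0.08,"az":-0.09,"grip":32},{"x":-8,"y":15,"z":4,"ax":-0.02,"ay":0.17,"az":-0.18,"grip":32},{"x":-13,"y":35,"z":6,"ax":-0.04,"ay":0.25,"az":-0.27,"grip":32},{"x":-16,"y":60,"z":7,"ax":-0.042,"ay":0.266,"az":-0.295,"grip":32},{"x":-16,"y":77,"z":7,"ax":-0.042,"ay":0.266,"az":-0.295,"grip":32}]'
python3 -m jog '[{"x":0,"y":0,"z":0,"ax":0,"ay":0,"az":0,"grip":32},{"x":0,"y":0,"z":0,"ax":0,"ay":0,"az":0,"grip":32}]'
python3 -c "
from h import *
log();Rt=rottilt(-0.106,0.3);b=np.array([397.8,206.1,95.])
shift(b+Rt[:,1]*(4),Rt)
snap('side','pics/s20.png',(240,170,360,290),5)"
```

```text
clock: 20.25
eef_pos: [382.7, 207.2, 169.3]
tool_rot: [-1.574, -0.299, -0.095]
force: [1.9, -0.6, -0.3]
width: 31.8
clock: 20.45
eef_pos: [382.9, 206.9, 169.1]
tool_rot: [-1.577, -0.296, -0.092]
force: [-0.2, 0.8, -0.3]
width: 31.9
[382.9 206.9 169.1] q [-0.4   0.43 -0.45  2.36  1.16  0.45 -1.96] F [-0.2  0.8 -0.3] w 31.9
shift [-7.3 79.2  1. ]
rotvec [ 0.002  0.013 -0.004]
```

View pics/s20.png

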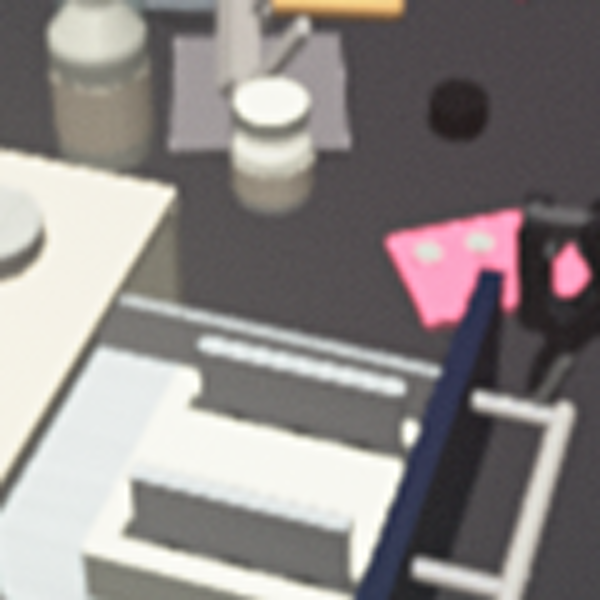

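```bash
python3 -m jog '[{"x":-7,"y":8,"z":1,"ax":0,"ay":0,"az":0,"grip":32},{"x":-7,"y":25,"z":1,"ax":0,"ay":0.01,"az":0,"grip":32},{"x":-7,"y":35,"z":1,"ax":0,"ay":0.01,"az":0,"grip":32},{"x":-7,"y":35,"z":1,"ax":0,"ay":0.01,"az":0,"grip":32}]'
python3 -c "
from h import *
log();Rt=rottilt(-0.106,0.3);b=np.array([397.8,206.1,95.])
shift(b+Rt[:,1]*(4),Rt)
snap('side','pics/s21.png',(240,170,380,290),5)"
```

```text
clock: 20.9
eef_pos: [387.8, 206.6, 133.4]
tool_rot: [-1.573, -0.296, -0.107]
force: [0.1, 0.7, 0.0]
width: 32.2
[387.8 206.6 133.4] q [-0.46  0.51 -0.37  2.39  1.41  0.41 -2.23] F [0.1 0.7 0. ] w 32.2
shift [-1.7 43.6  0.6]
rotvec [ 0.002 -0.001 -0.004]
```

View pics/s21.png

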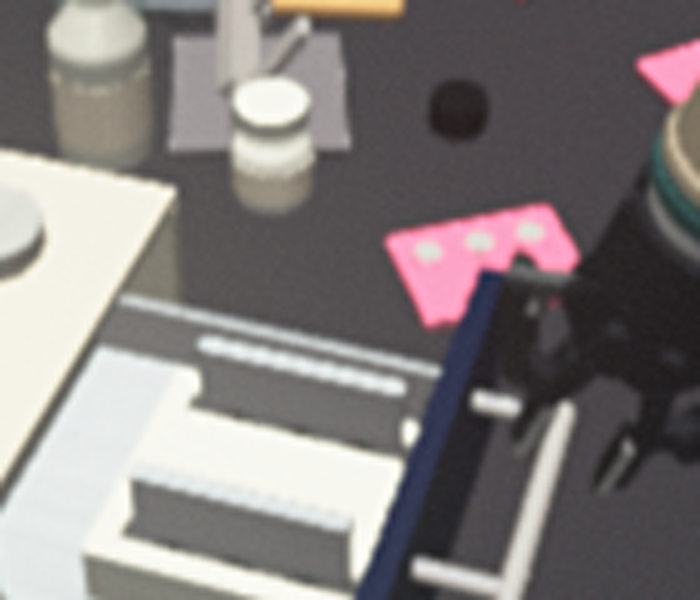

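```bash
python3 -m jog '[{"x":-2,"y":12,"z":0,"ax":0,"ay":0,"az":0,"grip":32},{"x":-2,"y":24,"z":0,"ax":0,"ay":0,"az":0,"grip":32},{"x":-2,"y":34,"z":0,"ax":0,"ay":0,"az":0,"grip":32},{"x":-2,"y":43,"z":0,"ax":0,"ay":0,"az":0,"grip":32},{"x":-2,"y":43,"z":0,"ax":0,"ay":0,"az":0,"grip":32}]'
python3 -c "
from h import *
log();Rt=rottilt(-0.106,0.3);b=np.array([397.8,206.1,95.])
shift(b+Rt[:,1]*(4),Rt)
snap('side','pics/s22.png',(240,170,380,290),5)"
```

```text
clock: 21.45
eef_pos: [398.1, 205.7, 91.8]
tool_rot: [-1.572, -0.297, -0.107]
force: [0.5, 0.3, -0.2]
width: 31.6
[398.1 205.7  91.8] q [-0.45  0.63 -0.36  2.4   1.71  0.43 -2.51] F [ 0.5  0.3 -0.2] w 31.6
shift [0.6 0.9 0.4]
rotvec [ 0.002 -0.001 -0.003]
```

View pics/s22.png

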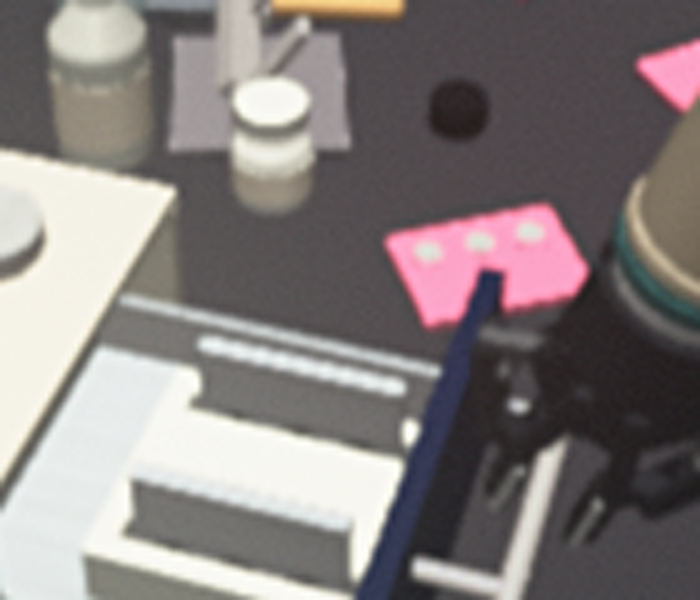

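Bar is between the fingers; close and push in.

```bash
python3 -m jog '[{"x":0,"y":0,"z":0,"ax":0,"ay":0,"az":0,"grip":20},{"x":0,"y":0,"z":0,"ax":0,"ay":0,"az":0,"grip":10},{"x":0,"y":0,"z":0,"ax":0,"ay":0,"az":0,"grip":0},{"x":0,"y":0,"z":0,"ax":0,"ay":0,"az":0,"grip":0}]'
python3 -c "
from h import *
log();Rm,p=R();d=np.array([np.cos(-.106),np.sin(-.106),0]);print(Rm.T@d*170)"
```

```text
clock: 21.9
eef_pos: [400.2, 205.7, 93.5]
tool_rot: [-1.572, -0.303, -0.108]
force: [4.2, -0.1, 6.6]
width: 9.9
[400.2 205.7  93.5] q [-0.45  0.62 -0.36  2.4   1.71  0.44 -2.51] F [ 4.2 -0.1  6.6] w 9.9
[162.24335688  50.76398161   0.33364821]
```

```bash
python3 -m jog '[{"x":6,"y":1.9,"z":0,"ax":0,"ay":0,"az":0,"grip":0},{"x":18,"y":5.6,"z":0,"ax":0,"ay":0,"az":0,"grip":0},{"x":32,"y":10,"z":0,"ax":0,"ay":0,"az":0,"grip":0},{"x":46,"y":14.4,"z":0,"ax":0,"ay":0,"az":0,"grip":0},{"x":60,"y":18.8,"z":0,"ax":0,"ay":0,"az":0,"grip":0}]'
python3 -c "
from h import *
log();Rm,p=R();d=np.array([np.cos(-.106),np.sin(-.106),0]);m=(p-[400.2,205.7,93.5])@d;print(m,Rm.T@d*(170-m))
snap('side','pics/s23.png',(220,170,340,290),5)"
```

```text
clock: 22.4
eef_pos: [461.2, 199.0, 93.5]
tool_rot: [-1.572, -0.3, -0.106]
force: [-5.0, -2.1, 17.4]
width: 9.6
[461.2 199.   93.5] q [-0.41  0.64 -0.27  2.27  1.54  0.35 -2.21] F [-5.  -2.1 17.4] w 9.6
61.31621094395371 [1.03815859e+02 3.21625965e+01 2.87946426e-02]
```

View pics/s23.png

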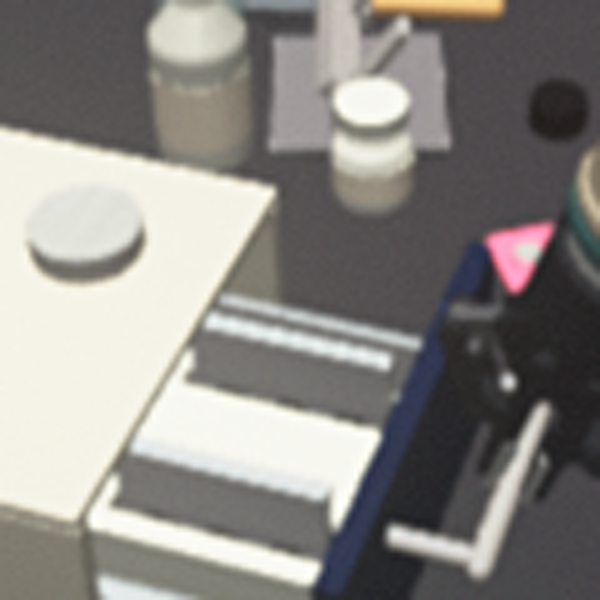

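```bash
python3 -m jog '[{"x":14,"y":3.8,"z":0,"ax":0,"ay":0,"az":0,"grip":0},{"x":28,"y":8.1,"z":0,"ax":0,"ay":0,"az":0,"grip":0},{"x":42,"y":12.5,"z":0,"ax":0,"ay":0,"az":0,"grip":0},{"x":56,"y":16.9,"z":0,"ax":0,"ay":0,"az":0,"grip":0},{"x":68,"y":20.5,"z":0,"ax":0,"ay":0,"az":0,"grip":0}]'
python3 -c "
from h import *
log();Rm,p=R();d=np.array([np.cos(-.106),np.sin(-.106),0]);m=(p-[400.2,205.7,93.5])@d;print(m,Rm.T@d*(170-m))"
```

```text
clock: 22.95
eef_pos: [531.6, 191.3, 93.6]
tool_rot: [-1.573, -0.299, -0.106]
force: [-4.8, -1.5, 11.5]
width: 9.5
[531.6 191.3  93.6] q [-0.3   0.68 -0.29  2.12  1.28  0.37 -1.83] F [-4.8 -1.5 11.5] w 9.5
132.22918022287072 [3.60898111e+01 1.11426938e+01 2.71811034e-02]
```

```bash
python3 -m jog '[{"x":10,"y":2.7,"z":0,"ax":0,"ay":0,"az":0,"grip":0},{"x":18,"y":5.2,"z":0,"ax":0,"ay":0,"az":0,"grip":0},{"x":25,"y":7.3,"z":0,"ax":0,"ay":0,"az":0,"grip":0},{"x":30,"y":8.8,"z":0,"ax":0,"ay":0,"az":0,"grip":0},{"x":33,"y":9.7,"z":0,"ax":0,"ay":0,"az":0,"grip":0}]'
python3 -c "
from h import *
log();Rm,p=R();d=np.array([np.cos(-.106),np.sin(-.106),0]);m=(p-[400.2,205.7,93.5])@d;print(m,Rm.T@d*(170-m))"
```

```text
clock: 23.45
eef_pos: [565.4, 187.6, 93.6]
tool_rot: [-1.573, -0.299, -0.106]
force: [-3.9, -1.4, 8.5]
width: 9.6
[565.4 187.6  93.6] q [-0.24  0.71 -0.33  2.04  1.19  0.41 -1.68] F [-3.9 -1.4  8.5] w 9.6
166.1774947350999 [3.65327209 1.12478227 0.00379029]
```

```bash
python3 -m jog '[{"x":2,"y":0.5,"z":0,"ax":0,"ay":0,"az":0,"grip":0},{"x":4,"y":1.1,"z":0,"ax":0,"ay":0,"az":0,"grip":0},{"x":5,"y":1.4,"z":0,"ax":0,"ay":0,"az":0,"grip":0},{"x":6,"y":1.7,"z":0,"ax":0,"ay":0,"az":0,"grip":0}]'
python3 -c "
from h import *
log();Rm,p=R();d=np.array([np.cos(-.106),np.sin(-.106),0]);m=(p-[400.2,205.7,93.5])@d;print(m,Rm.T@d*(170-m))
snap('side','pics/s24.png',(180,170,320,290),5)"
```

```text
clock: 23.85
eef_pos: [569.4, 187.2, 93.6]
tool_rot: [-1.573, -0.296, -0.106]
force: [-11.8, -2.3, 16.8]
width: 9.9
[569.4 187.2  93.6] q [-0.22  0.71 -0.34  2.03  1.17  0.42 -1.66] F [-11.8  -2.3  16.8] w 9.9
170.24446950580372 [-2.33812061e-01 -7.13950640e-02 -6.67043479e-05]
```

View pics/s24.png

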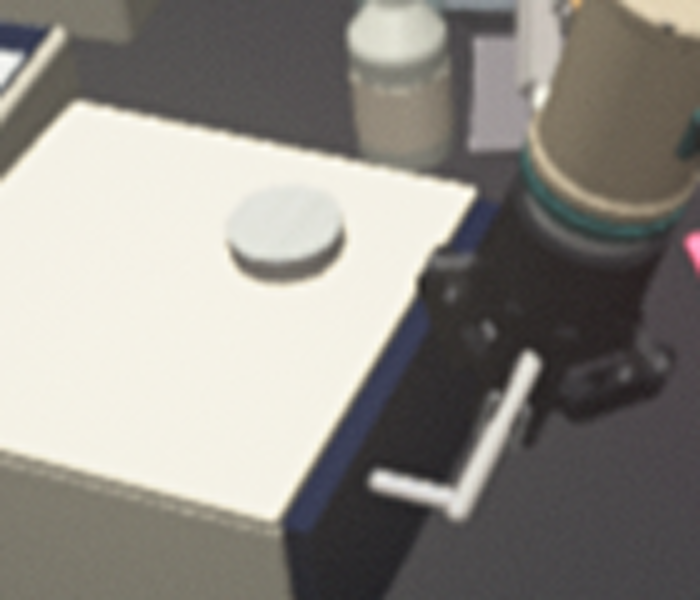

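```bash
python3 -m jog '[{"x":0,"y":0,"z":0,"ax":0,"ay":0,"az":0,"grip":20},{"x":0,"y":0,"z":0,"ax":0,"ay":0,"az":0,"grip":32},{"x":-2,"y":0,"z":0,"ax":0,"ay":0,"az":0,"grip":32},{"x":-2,"y":-8,"z":0,"ax":0,"ay":0,"az":0,"grip":32},{"x":-2,"y":-25,"z":0,"ax":0,"ay":0,"az":0,"grip":32}]'
python3 -c "
from h import *
log()"
python3 -m jog '[{"x":0,"y":-25,"z":0,"ax":0,"ay":0,"az":0,"grip":32},{"x":0,"y":-55,"z":0,"ax":0,"ay":0,"az":0,"grip":32},{"x":0,"y":-90,"z":0,"ax":0,"ay":0,"az":0,"grip":32},{"x":-20,"y":-120,"z":0,"ax":0,"ay":0,"az":0,"grip":32},{"x":-50,"y":-140,"z":0,"ax":0,"ay":0,"az":0,"grip":32}]'
python3 -c "
from h import *
log()
snap('side','pics/s25.png')
snap('top','pics/t25.png')"
```

```text
clock: 24.4
eef_pos: [560.9, 188.0, 114.7]
tool_rot: [-1.574, -0.294, -0.105]
force: [-0.2, 0.2, -0.5]
width: 32.3
[560.9 188.  114.7] q [-0.2   0.67 -0.39  2.04  1.11  0.45 -1.6 ] F [-0.2  0.2 -0.5] w 32.3
clock: 24.9
eef_pos: [474.1, 198.6, 237.1]
tool_rot: [-1.57, -0.3, -0.108]
force: [0.6, 1.0, 0.1]
width: 31.9
[474.1 198.6 237.1] q [-0.12  0.4  -0.61  2.11  0.8   0.62 -1.42] F [0.6 1.  0.1] w 31.9
```

View pics/s25.png

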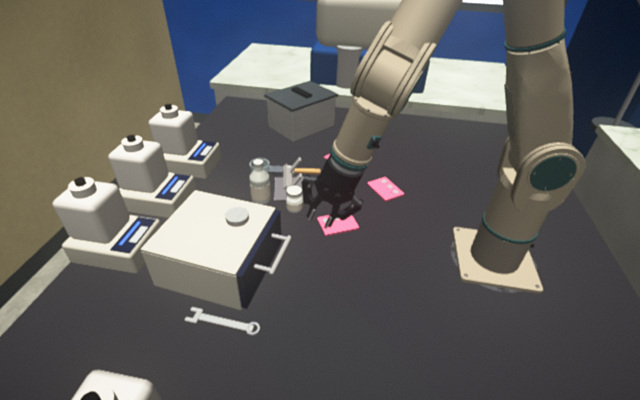

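View pics/t25.png

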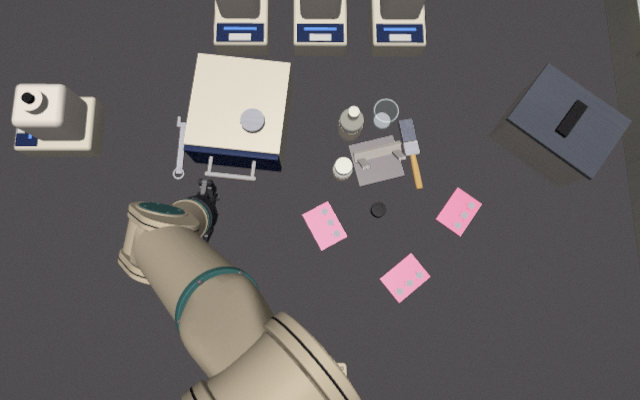

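```bash
python3 - <<'E'
import cv2,numpy as np
for n,b in(("side",(255,225,300,285)),("side",(225,200,290,300)),("top",(225,150,290,190))):
    a=cv2.imread(f"pics/{n}0.png",0)[b[1]:b[3],b[0]:b[2]].astype(np.float32);c=cv2.imread(f"pics/{n}25.png",0)[b[1]:b[3],b[0]:b[2]].astype(np.float32)
    print(n,cv2.phaseCorrelate(a,c),np.abs(a-c).mean())
E
python3 -c "
from cell import *
finish_job()"
```

```text
the job is handed in; nothing more can be done[ WARN:0@0.035] global loadsave.cpp:275 findDecoder imread_('pics/side25.png'): can't open/read file: check file path/integrity
Traceback (most recent call last):
TypeError: 'NoneType' object is not subscriptable
```

I opened the drawer fully by its handle and lowered the plate into the free right-hand slot. I then pushed the drawer shut by the handle, backed the arm away and handed the job in at about 25 s.

**What the last checks showed:**
- **Plate:** it stopped at the slot floor with the tool at z = 84.1 mm, where about 84.7 mm was expected, and a contact force of about 13 N. In the picture it stood level with the stored plate.
- **Drawer:** I pushed it back 170.2 mm of the 170 mm travel, and the force rose at the shut stop.
- **Bench:** in the last pictures the drawer front looks flush, the bystanders look unmoved by eye, and the gripper is clear of everything.

**What went wrong:**
- **First lowering:** the plate touched the edge of the slot with about 29 N. I lifted it slightly, moved it 2 mm sideways, and it then went in with no resistance.
- **Final image check:** I meant to compare the shut drawer with the starting picture pixel by pixel. That failed on a wrong file name, and the job was handed in without it. The shut drawer therefore rests on the measured travel, the stop force and the view.
- **Plates after closing:** I could not see either plate inside the shut drawer. They looked upright when I last saw them, about a third of the way through the push.

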